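# Load the heel press and set its air pressure

### The arm

A 7-joint arm with a two-finger parallel gripper is mounted at the origin on the work surface. World frame = base frame: x ahead of the robot, y to its left, z up, the work surface at z = 0. Lengths are in m, angles in rad, forces in N, time in s.
With the tool pointing down it reaches from about 0.375 to 0.925 m from the base axis. Payload 3.1 kg.
Tool frame: the origin (TCP) lies midway between the tips of the shut fingers; the grasp point (between the pads) lies 19 mm behind it; x points along the fingers, y is the direction in which the jaws open and shut, and the axes are right-handed (so a half turn about x gives the same grasp; the last joint's range is limited). The gripper opens to 85 mm and grips with 20 to 120 N. Pads are 22 mm wide; open, the fingers measure 114 mm over their backs; the gripper's body (76 mm by 85 mm) begins 54 mm behind the grasp point. The pads swing forward as they close: fully open they stand 13 mm farther back than shut.
Start: joints at [1.136, 0.383, 0.044, 1.598, -0.018, 1.161, -0.05], TCP at [0.215, -0.613, 0.231] pointing down, gripper open.
Joint ranges: [-2.61, 2.61], [-0.41, 2.15], [-1.48, 1.57], [0, 2.5], [-1.57, 4.71], [0.05, 1.97], [-2.85, 2.85]. Speed limits (rad/s): [2.79, 2.79, 3.14, 3.14, 3.14, 3.14, 3.14].

### API

Orientations are given as a 3x3 rotation matrix whose columns are the frame's x, y, z axes.
In Python, from cell import ctrl gives the robot as it stands. The module is installed in compiled form; this text tells all that it offers.
- The arm moves only by the tool carry_out, never from a script. Its argument "deltas" is a list of rows, each a list of 7 numbers: the shift along the tool's x, y, z in mm, then the turn, a rotation vector about the tool's x, y, z in degrees, then the closure, from 0 (fully open) to 1 (shut). In form: [[dx, dy, dz, rx, ry, rz, gripper], ...]. A call has 1 to 10 rows; each row shifts and turns the pose as measured when the row begins, along the tool's axes as they then stand; what a row does not reach is not made up. A row lasts 1/10 s, in which the tool goes at most 50 mm and 8.59 degrees, less where a joint would pass 70% of its speed; a pose out of reach is approached as far as the arm can. A call is refused whole if a number of a shift passes 50 or a number of a turn 8.59, either way. A call with a gripper value outside its range is refused whole. The fingers move at their own pace and stop on an object; the grip force is fixed at half the most. Time passes only in rows, so rows that do not move let the fingers close. It gives the time, the measured TCP pose, the force and the opening at its end, in the units of the state.
- ctrl.get_obs(): the state, without advancing time (a new reading comes with each control period).
- ctrl.read_camera(name): name is "scene" or "top" or "wrist"; returns a dict with "color" (480x640x3 uint8, blue, green, red), "range_z" (480x640 float32, m along the optical axis (not along the pixel's ray), 0 where there is no reading), "fx", "fy", "cx", "cy" (pixels), "T" (4x4, takes a point from camera to world coordinates); the wrist camera has in their place "T_tool_cam" (4x4, takes a point from camera to tool coordinates, whose origin is the TCP and whose axes are the tool frame's). Camera axes: x right, y down, z forward; pixel columns grow to the right and rows downward; lengths in m; the calibration is good to about 2 mm. A picture is of the moment at which its call begins: read the wrist's pose just before it.
- ctrl.close_job(): hands the job in, once; it reports no verdict.
The state is a dict: "clock": time; "qpos": joint angles; "dq": joint speeds; "tau": joint torques, N m; "tcp_pos": TCP position; "tcp_rot": TCP orientation; "contact_force": force on the tool from outside, world axes, zero at the start; "wrist_torque": the same for the moment, N m; "gripper_width": opening from 0.0 (shut) to 1.0 (fully open).
Only numpy, scipy, OpenCV 4.12 (cv2) and the standard library are available. Lean on these libraries where they do the work, as an engineer would, in place of code of your own. Each camera call takes 0.05 s, during which the arm holds its last target. There are 200 camera calls.

### The job

Make the heel press ready for its next batch: first pull the yellow air knob fully up, then slide the press head fully aside off the nests, and stand every heel block on the cork mat upright, black face up as it is, in a nest of its own, flat on the nest floor. Then slide the head fully back over the nests, turn the pressure dial until its pointer clicks in at the red mark, and only after that push the air knob fully home. Leave the other things on the bench where they are; heels may get knocked aside while you work, and must all be in their nests at the end.

Things in the scene. Friction and masses are not known exactly. Their poses are not given: they have to be found in the camera images.
- press: Green heel press, fixed. Origin: on the table under the middle of its four nests; the head slides along the press's own +y. Bed 250 mm along x, from y = -100 to +285 mm, its top (the nest floor) at z = 30 mm. Centres of the four nests' floors: x = -46.5 or +46.5, y = -40 or +40, z = 30 mm. Two 10 mm high rails run along y at x = -108 and +108 mm.
- nest0 (a point): Centre of the floor of one nest (x = -46.5, y = -40 mm in the press frame); the other three are alike. Each is 65 mm along the press's x and 72 mm along y, bounded by aluminium strips 8 mm high (28 mm wide between neighbours in x, 8 mm in y). A heel fits with its length along the press's y, either way round, with 5 mm play each side.
- head (a joint): Press head, a green bridge on the rails, 160 mm along y, 240 mm across; top plate 116 mm and underside pad 86 mm above the table, so it clears heels standing in the nests. Position in m along the press's +y: 0 = end stop fully over the nests (covers them), 0.19 = other end stop, nests uncovered. Friction about 4 N, stays where left. Starts at 0 to 0.06.
- head_grip (a point): Grip point of the head's upright black handle: 80 mm along the press's x, 18 mm thick along y (its two flat sides face +y and -y), standing 46 mm above the top plate, from 116 to 162 mm; this point is at 146 mm height, on its middle.
- control: Grey air control box, fixed: 240 mm along its x, 120 mm along y, 70 mm high. Origin: centre of its underside. The dial stands at x = -50 mm, the yellow air knob at x = +60 mm, both on its top.
- dial (a joint): Pressure dial on a vertical axis; angle in rad, growing clockwise seen from above, 0 to 4.19 with end stops. Nine click positions 30 degrees (0.524 rad) apart, the first at 0; let go, it snaps into the nearest; a click takes about 0.1 N m. White ticks on the box mark the clicks. Starts at 0 to 1.2; the red mark is always further clockwise.
- dial_grip (a point): On the dial's axis at the height to grip. The grip is a black bar 46 mm long, 14 mm thick, standing from 77 to 111 mm above the table; this point is at 100 mm. Bar and white line run along the direction from the axis to dial_pointer; round the bar is a disc of 28 mm radius, 77 mm high.
- dial_pointer (a point): Point 46 mm out from the dial's axis in the direction of its white pointer line: it comes over a mark's centre when the dial clicks in there.
- mark_red: Red set-point button, 12 mm across and 3 mm high, fixed on the box 46 mm from the dial's axis at the fourth, sixth or seventh click after zero; two white ones like it sit at the other two and mean nothing.
- air_knob (a joint): Yellow push-pull air knob; height drawn out in m: 0 = fully home (down, air on), 0.025 = fully out (up, air off). It snaps to either end from a hump half way; about 5 to 9 N to pull or push.
- air_knob_grip (a point): Grip point of the yellow knob, on its axis: a round head 34 mm across and 24 mm high, this point 13 mm above its underside; at 111 mm above the table when home, 136 mm when out. It moves with the knob.
- mat: Cork mat 260 x 270 x 4 mm, fixed, on which the heels start. Origin: centre of its underside.
- heel0: Boot heel block, D-shaped from above: 62.5 mm long along its x (flat face at x = -31, round back at +31.5 mm), 55 mm wide along y with parallel sides from x = -31 to +4 mm, 40 mm high; brown layers, 7 mm black top; 60 to 130 g. Origin: centre of its underside, z up. Starts upright on the mat, any yaw. Two to four of the four are present; absent ones read None.
- heel1: Heel block like heel0.
- heel2: Heel block like heel0.
- heel3: Heel block like heel0.
- hammer: Bystander: hammer lying on the robot's side of the mat.
- cement_tin: Bystander: tin 90 mm across, 100 mm high, beyond the press.
- tack_bowl: Bystander: steel bowl 70 mm across, 35 mm high, beyond the gap between mat and press.
- awl: Bystander: orange-handled awl lying between robot and press.
- brush: Bystander: brush lying beyond the control box.
- lift_box: Bystander: cardboard box 80 x 120 x 50 mm beyond the press.
- tape_roll: Bystander: blue tape roll 90 mm across, 24 mm high, to the right of the mat.
There are look-alikes about, which are no part of the job. What is shaped like the heel1 but purple or turquoise is not meant.

How it is judged:
On the way, in this order (a step that is already met when the one before it is completed fails the run):
1. the air knob is pulled fully out (value of joint air_knob above 0.021 m), for 0.2 s.
2. the head is slid fully off the nests, the air knob still out (value of joint head above 0.183 m and value of joint air_knob above 0.021 m), for 0.2 s.
3. every heel stands in a nest of its own, the head still aside and the air knob out (x of heel0 in the frame of press between -0.085 and 0.085 m and y of heel0 in the frame of press between -0.082 and 0.082 m and z of heel0 in the frame of press between 0.026 and 0.034 m and angle between each of heel0, heel1, heel2, heel3's own z axis and vertical below 0.08 rad and x of heel1 in the frame of press between -0.085 and 0.085 m and y of heel1 in the frame of press between -0.082 and 0.082 m and z of heel1 in the frame of press between 0.026 and 0.034 m and x of heel2 in the frame of press between -0.085 and 0.085 m and y of heel2 in the frame of press between -0.082 and 0.082 m and z of heel2 in the frame of press between 0.026 and 0.034 m and x of heel3 in the frame of press between -0.085 and 0.085 m and y of heel3 in the frame of press between -0.082 and 0.082 m and z of heel3 in the frame of press between 0.026 and 0.034 m and value of joint head above 0.15 m and value of joint air_knob above 0.021 m), for 0.3 s.
4. the head is fully over the nests and the dial clicked in at the red mark, the air knob still out (value of joint head below 0.008 m and horizontal distance between dial_pointer and mark_red below 0.009 m and value of joint air_knob above 0.021 m), for 0.2 s.
5. the air knob is pushed fully home, head and dial set (value of joint head below 0.008 m and horizontal distance between dial_pointer and mark_red below 0.009 m and value of joint air_knob below 0.003 m), for 0.2 s.
At the end, for the whole second after the job is handed in: Every heel that is present stands upright (tilt under 0.08 rad) on a nest's floor (within 4 mm in height), one to a nest, at rest; the head is within 8 mm of its stop over the nests; the dial's pointer is within 9 mm of the red mark; the air knob is within 3 mm of home (all of step 5 and x of heel0 in the frame of press between -0.085 and 0.085 m and y of heel0 in the frame of press between -0.082 and 0.082 m and z of heel0 in the frame of press between 0.026 and 0.034 m and angle between each of heel0, heel1, heel2, heel3's own z axis and vertical below 0.08 rad and x of heel1 in the frame of press between -0.085 and 0.085 m and y of heel1 in the frame of press between -0.082 and 0.082 m and z of heel1 in the frame of press between 0.026 and 0.034 m and x of heel2 in the frame of press between -0.085 and 0.085 m and y of heel2 in the frame of press between -0.082 and 0.082 m and z of heel2 in the frame of press between 0.026 and 0.034 m and x of heel3 in the frame of press between -0.085 and 0.085 m and y of heel3 in the frame of press between -0.082 and 0.082 m and z of heel3 in the frame of press between 0.026 and 0.034 m and linear speed of each of heel0, heel1, heel2, heel3 below 0.02 m/s); the robot touches nothing.
It fails at once if a bystander is moved by more than 30 mm (distance of any of hammer, cement_tin, tack_bowl, awl, brush, lift_box, tape_roll from where it was at the start of the episode above 0.03 m).
Of heel0, heel1, heel2, heel3 only 2 to 4 are there at a start; the rules pass over those that are not, and their reading is None.
At some moment in a run one of heel0, heel1, heel2, heel3 may be knocked a few centimetres aside while the robot is not near it.
It also fails if it takes over 210 s, if anything falls off the work surface, if the arm or the gripper's body presses on something with over 40 N, if the wrist force passes 120 N, or if a joint passes its speed limit or range.

## Working session

There is one attempt and no reset: what is moved stays moved. The work goes in short steps, Python scripts to look and compute and a tool call to move; the robot and the scene stay as the last step left them, time stands still between calls to the robot, and variables do not carry over. Pictures are saved under pics/ and viewed, about 12 in all and at most 16, crops included, and the job is handed in when it is done.

Besides the shell and the picture viewer there is one more tool, called after ">>>" by a JSON object that holds its "name" and its "arguments". carry_out: Moves the arm, as the interface text tells. Its arguments: {"type":"object","properties":{"deltas":{"type":"array"}},"required":["deltas"]}

```bash
mkdir -p pics; cat > h.py <<'E'
import numpy as np, cv2
from cell import ctrl
def cam(n):
    o=ctrl.get_obs(); c=ctrl.read_camera(n)
    if n=="wrist":
        T=np.eye(4);T[:3,:3]=o["tcp_rot"];T[:3,3]=o["tcp_pos"];c["T"]=T@np.array(c["T_tool_cam"])
    return c
def cloud(c):
    v,u=np.mgrid[:480,:640];z=c["range_z"]
    P=np.stack([(u-c["cx"])/c["fx"]*z,(v-c["cy"])/c["fy"]*z,z],-1)
    return P@np.array(c["T"])[:3,:3].T+np.array(c["T"])[:3,3]
def st():
    o=ctrl.get_obs();print("t",round(o["clock"],2),"tcp",np.round(o["tcp_pos"],4),"w",round(o["gripper_width"],3),"F",np.round(o["contact_force"],1));print(np.round(o["tcp_rot"],3).tolist(),"q",np.round(o["qpos"],2))
def save(c,n): cv2.imwrite("pics/"+n,c["color"]); np.savez("/tmp/"+n+".npz",P=cloud(c),color=c["color"])
E
python3 - <<'E'
from h import *
st()
for n in("top","scene"):
    c=cam(n);save(c,n+"0.png");print(n,np.round(c["T"],3).tolist(),c["fx"])
E
```

```text
t 0.0 tcp [ 0.2145 -0.6126  0.2299] w 1.0 F [-0.8  0.1  0.6]
[[-0.001, 0.331, -0.944], [0.002, -0.944, -0.331], [-1.0, -0.003, 0.0]] q [ 1.14  0.38  0.04  1.6  -0.02  1.16 -0.05]
top [[0.029, -0.997, 0.073, 0.406], [-0.999, -0.03, -0.012, -0.077], [0.014, -0.073, -0.997, 1.841], [0.0, 0.0, 0.0, 1.0]] 563.16400894608
scene [[-0.642, 0.631, -0.437, 1.086], [0.767, 0.516, -0.382, 0.39], [-0.016, -0.58, -0.815, 1.108], [0.0, 0.0, 0.0, 1.0]] 443.0461982511114
```

View top.

View pics/top0.png

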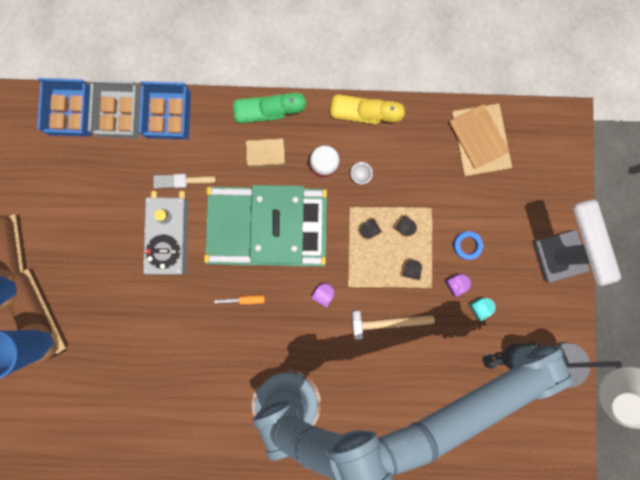

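View pics/scene0.png

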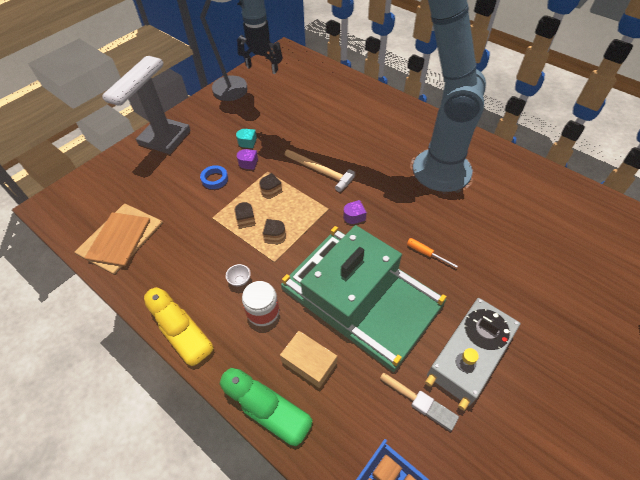

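```bash
python3 - <<'E'
from h import *
d=np.load("/tmp/top0.png.npz");P=d["P"];I=d["color"];H=cv2.cvtColor(I,cv2.COLOR_BGR2HSV)
def box(n,m):
    p=P[m]; 
    if len(p)<5: print(n,len(p));return
    r=cv2.minAreaRect((p[:,:2]*1000).astype(np.float32))
    print(n,len(p),"med",np.round(np.median(p,0),3),"rect c",np.round(r[0],1),"size",np.round(r[1],1),"ang",round(r[2],1))
def win(u0,u1,v0,v1):
    m=np.zeros((480,640),bool);m[v0:v1,u0:u1]=1;return m
z=P[...,2]
box("knob",win(150,172,205,225)&(abs(H[...,0].astype(int)-28)<8)&(H[...,1]>130))
box("boxtop",win(138,195,190,280)&(abs(z-.07)<.006))
box("dialbar",win(145,185,230,270)&(z>.095))
box("red",win(142,185,230,270)&((H[...,0]<8)|(H[...,0]>172))&(H[...,1]>150))
box("headtop",win(240,315,175,275)&(abs(z-.116)<.006))
box("handle",win(255,300,195,250)&(z>.145))
box("bed",win(190,340,175,275)&(z>.022)&(z<.036))
box("green",win(190,340,175,275)&(z>.022)&(z<.036)&(abs(H[...,0].astype(int)-70)<25)&(H[...,1]>80))
for i,(u,v) in enumerate([(370,228),(405,226),(413,269)]): box("heel%d"%i,win(u-14,u+14,v-14,v+14)&(z>.034))
for n,(u,v) in dict(bowl=(361,173),tin=(324,160),hammer=(395,323),hamh=(358,325),awl=(240,300),purple=(323,295)).items():
    box(n,win(u-20,u+20,v-20,v+20)&(z>.012))
A=I[180:285,135:345];cv2.imwrite("pics/crop1.png",cv2.resize(A,None,fx=3.8,fy=3.8,interpolation=2))
E
```

```text
knob 84 med [0.583 0.395 0.12 ] rect c [583.5 396.4] size [28.5 30.5] ang 17.5
boxtop 2113 med [0.527 0.394 0.07 ] rect c [524.7 397.8] size [237.2 122.7] ang 1.6
dialbar 86 med [0.473 0.393 0.11 ] rect c [445.6 171.4] size [501.9  18.2] ang 82.9
red 12 med [0.473 0.442 0.074] rect c [474.  441.8] size [13.1  6.9] ang 17.5
headtop 3195 med [0.564 0.04  0.116] rect c [567.1  41.1] size [239.3 160.1] ang 0.3
handle 174 med [0.566 0.041 0.162] rect c [496.1   1.7] size [234.2  48.9] ang 29.0
bed 3838 med [0.562 0.17  0.03 ] rect c [582.1  94.2] size [296.3 458. ] ang 2.8
green 2219 med [0.565 0.197 0.03 ] rect c [553.6  81.2] size [378.  214.6] ang 89.8
heel0 306 med [ 0.566 -0.253  0.044] rect c [ 505.8 -169.3] size [ 55.9 267.4] ang 35.4
heel1 309 med [ 0.577 -0.371  0.044] rect c [ 487.7 -245.4] size [ 65.3 369.8] ang 35.9
heel2 315 med [ 0.439 -0.394  0.045] rect c [ 438.6 -249.7] size [ 63.7 346.7] ang 0.4
bowl 268 med [ 0.755 -0.223  0.026] rect c [ 616.3 -135.9] size [128.  418.8] ang 57.3
tin 741 med [ 0.768 -0.099  0.098] rect c [ 616.5 -113.2] size [411.6 118.2] ang 6.2
hammer 324 med [ 0.27  -0.341  0.025] rect c [ 297.9 -228.6] size [351.5 124.2] ang 74.2
hamh 354 med [ 0.26  -0.227  0.025] rect c [ 284.3 -162.7] size [275.8 111.8] ang 57.5
awl 203 med [0.328 0.131 0.021] rect c [352.9  67.2] size [ 98.  305.1] ang 24.9
purple 330 med [ 0.354 -0.111  0.04 ] rect c [ 342.6 -111.2] size [126.1  84.8] ang 59.9
```

View pics/crop1.png

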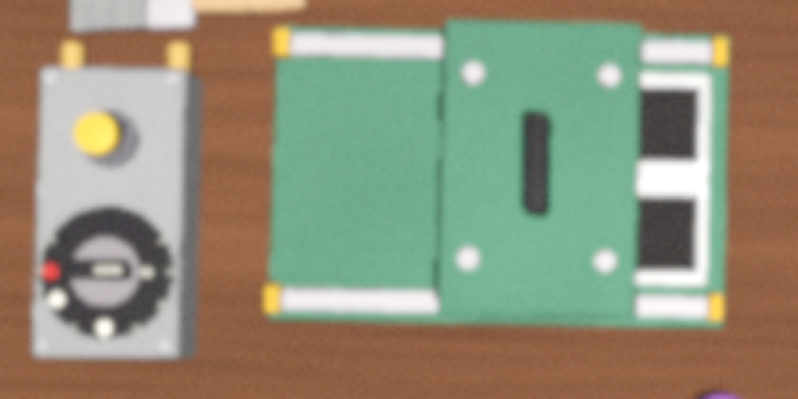

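>>> {"name": "carry_out", "arguments": {"deltas": [[-30, 0, 0, 6.43, 0, 0, 0], [-30, 0, 0, 6.43, 0, 0, 0], [-30, 0, 0, 6.43, 0, 0, 0], [0, -43, -25, 0, 0, 0, 0], [0, -43, -25, 0, 0, 0, 0], [0, -43, -25, 0, 0, 0, 0], [0, -43, -25, 0, 0, 0, 0], [0, -43, -25, 0, 0, 0, 0], [0, -43, -25, 0, 0, 0, 0], [0, -43, -25, 0, 0, 0, 0]]}}

```text
clock: 1.1
tcp_pos: [0.3888, -0.3152, 0.3168]
tcp_rot: [[-0.01, -0.035, -0.999], [0.009, -0.999, 0.035], [-1.0, -0.009, 0.011]]
contact_force: [1.5, -0.5, 0.1]
gripper_width: 0.999
```

>>> {"name": "carry_out", "arguments": {"deltas": [[0, -46, -18, 0, 0, 0, 0], [0, -46, -18, 0, 0, 0, 0], [0, -46, -18, 0, 0, 0, 0], [0, -46, -18, 0, 0, 0, 0], [0, -46, -18, 0, 0, 0, 0], [0, -46, -18, 0, 0, 0, 0], [0, -46, -18, 0, 0, 0, 0], [0, 0, 0, -8.5, 0, 0, 0], [0, 0, 0, -8.5, 0, 0, 0], [0, 0, 0, -8.5, 0, 0, 0]]}}

```text
clock: 2.1
tcp_pos: [0.524, 0.0208, 0.3141]
tcp_rot: [[-0.015, 0.409, -0.913], [0.013, -0.912, -0.409], [-1.0, -0.018, 0.008]]
contact_force: [0.4, 0.6, 0.2]
gripper_width: 0.999
```

>>> {"name": "carry_out", "arguments": {"deltas": [[0, 0, 0, -8.5, 0, 0, 0], [0, 0, 0, -8.5, 0, 0, 0], [0, 0, 0, -8.5, 0, 0, 0], [0, 0, 0, -8.5, 0, 0, 0], [0, 0, 0, -8.5, 0, 0, 0], [0, 0, 0, -8.5, 0, 0, 0], [0, 0, 0, -8.5, 0, 0, 0], [0, 0, 0, -8.5, 0, 0, 0], [0, 0, 0, -8.5, 0, 0, 0], [0, 0, 0, -8.5, 0, 0, 0]]}}

```text
clock: 3.1
tcp_pos: [0.5188, 0.0212, 0.3073]
tcp_rot: [[-0.028, 0.94, 0.34], [0.013, 0.341, -0.94], [-1.0, -0.022, -0.022]]
contact_force: [-0.8, 0.7, 1.0]
gripper_width: 1.0
```

>>> {"name": "carry_out", "arguments": {"deltas": [[0, 0, 0, -8.5, 0, 0, 0], [0, 0, 0, -8.5, 0, 0, 0], [0, 0, 0, -8.5, 0, 0, 0], [0, 0, 0, -8.5, 0, 0, 0], [0, 0, 0, -8.5, 0, 0, 0], [0, 0, 0, -8.5, 0, 0, 0], [0, 0, 0, -8.5, 0, 0, 0], [0, 0, 0, -8.5, 0, 0, 0]]}}

```text
clock: 3.9
tcp_pos: [0.5146, 0.0201, 0.3021]
tcp_rot: [[-0.039, 0.024, 0.999], [0.012, 1.0, -0.023], [-0.999, 0.011, -0.039]]
contact_force: [-0.2, 0.3, 0.2]
gripper_width: 1.005
```

```bash
cat >> h.py <<'E'
from scipy.spatial.transform import Rotation as Ro
def Ry(yaw):
    a=np.radians(yaw);y=np.array([np.cos(a),np.sin(a),0]);x=np.array([0,0,-1.]);return np.stack([x,y,np.cross(x,y)],1)
def plan(p,yaw):
    o=ctrl.get_obs();R=np.array(o["tcp_rot"]);d=R.T@(np.array(p)-o["tcp_pos"])*1000
    r=Ro.from_matrix(R.T@Ry(yaw)).as_rotvec(degrees=True)
    n=int(np.ceil(max(np.linalg.norm(d)/50,np.linalg.norm(r)/8.59,1)))
    print("delta",np.round(d,1),"rot",np.round(r,1),"rows",n,"per row",np.round(d/n,1),np.round(r/n,2))
E
python3 -c "
from h import *
plan([.584,.396,.2],90);st()"
```

```text
delta [103.9 376.3  64.5] rot [-1.3 -2.2 -0.7] rows 8 per row [13.  47.   8.1] [-0.17 -0.28 -0.08]
t 3.9 tcp [0.5146 0.0201 0.3021] w 1.005 F [-0.2  0.3  0.2]
[[-0.039, 0.024, 0.999], [0.012, 1.0, -0.023], [-0.999, 0.011, -0.039]] q [ 0.54  0.15 -0.71  1.78  0.08  1.29  1.36]
```

>>> {"name": "carry_out", "arguments": {"deltas": [[0, 47, 8, -1.3, -2.2, -0.7, 0], [0, 47, 8, 0, 0, 0, 0], [0, 47, 8, 0, 0, 0, 0], [0, 47, 8, 0, 0, 0, 0], [0, 47, 8, 0, 0, 0, 0], [25, 47, 8, 0, 0, 0, 0], [40, 30, 8, 0, 0, 0, 0], [20, 40, 10, 0, 0, 0, 0], [10, 10, 5, 0, 0, 0, 0], [0, 0, 0, 0, 0, 0, 0]]}}

```text
clock: 4.9
tcp_pos: [0.5901, 0.3799, 0.1973]
tcp_rot: [[-0.007, 0.013, 1.0], [-0.008, 1.0, -0.013], [-1.0, -0.008, -0.007]]
contact_force: [1.2, -1.0, -0.5]
gripper_width: 1.0
```

```bash
python3 - <<'E'
from h import *
st();c=cam("wrist");save(c,"w1.png");print(np.round(c["T_tool_cam"],3).tolist())
P=cloud(c);H=cv2.cvtColor(c["color"],cv2.COLOR_BGR2HSV);z=P[...,2]
m=(abs(H[...,0].astype(int)-28)<8)&(H[...,1]>120)&(z>.1)&(z<.16);print(m.sum(),P[m].mean(0),P[m].min(0),P[m].max(0))
plan([.584,.396,.2],90)
E
```

```text
t 4.9 tcp [0.5901 0.3799 0.1973] w 1.0 F [ 1.2 -1.  -0.5]
[[-0.007, 0.013, 1.0], [-0.008, 1.0, -0.013], [-1.0, -0.008, -0.007]] q [-0.12  0.63 -0.75  1.45  0.44  1.24  0.64]
[[0.0, -0.322, 0.947, -0.143], [1.0, -0.0, -0.0, -0.0], [0.0, 0.947, 0.322, -0.083], [0.0, 0.0, 0.0, 1.0]]
2831 [0.58290179 0.39943301 0.11941615] [0.5679825  0.38363133 0.10189241] [0.60144873 0.41635814 0.12307594]
delta [-1.8 15.8 -5.8] rot [-0.7 -0.4  0.4] rows 1 per row [-1.8 15.8 -5.8] [-0.75 -0.4   0.39]
```

View pics/w1.png

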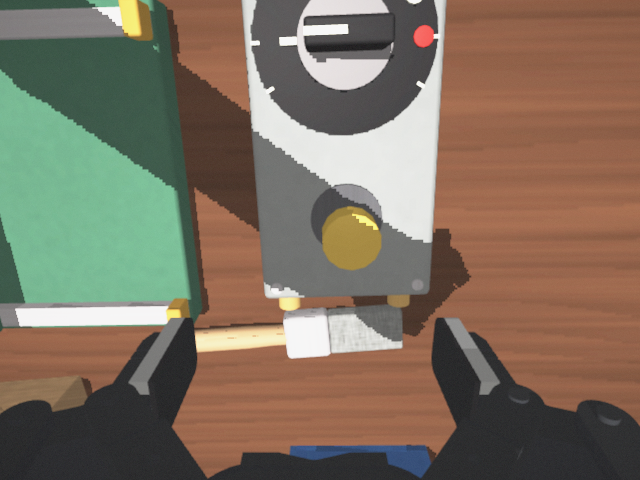

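>>> {"name": "carry_out", "arguments": {"deltas": [[10, 19, -6, -0.7, -0.4, 0.4, 0], [40, 0, 0, 0, 0, 0, 0], [40, 0, 0, 0, 0, 0, 0], [15, 0, 0, 0, 0, 0, 0], [0, 0, 0, 0, 0, 0, 0.5], [0, 0, 0, 0, 0, 0, 1], [0, 0, 0, 0, 0, 0, 1], [0, 0, 0, 0, 0, 0, 1], [0, 0, 0, 0, 0, 0, 1]]}}

```text
clock: 5.85
tcp_pos: [0.5878, 0.4008, 0.1015]
tcp_rot: [[0.014, 0.006, 1.0], [0.008, 1.0, -0.006], [-1.0, 0.008, 0.014]]
contact_force: [0.7, 2.0, -9.5]
gripper_width: 0.364
```

>>> {"name": "carry_out", "arguments": {"deltas": [[0, 0, 0, 0, 0, 0, 1], [-10, 0, 0, 0, 0, 0, 1], [-10, 0, 0, 0, 0, 0, 1], [-10, 0, 0, 0, 0, 0, 1], [-8, 0, 0, 0, 0, 0, 1], [-5, 0, 0, 0, 0, 0, 1], [0, 0, 0, 0, 0, 0, 1]]}}

```text
clock: 6.55
tcp_pos: [0.5877, 0.4005, 0.1267]
tcp_rot: [[0.013, 0.004, 1.0], [0.016, 1.0, -0.004], [-1.0, 0.016, 0.013]]
contact_force: [-1.5, -0.4, 8.0]
gripper_width: 0.361
```

>>> {"name": "carry_out", "arguments": {"deltas": [[0, 0, 0, 0, 0, 0, 0.4], [0, 0, 0, 0, 0, 0, 0], [0, 0, 0, 0, 0, 0, 0], [-20, 0, 0, 0, 0, 0, 0], [-40, 0, 0, 0, 0, 0, 0], [-40, 0, 0, -0.5, 1, -1, 0], [0, 0, 0, 0, 0, 0, 0]]}}

```text
clock: 7.25
tcp_pos: [0.5868, 0.4004, 0.2402]
tcp_rot: [[0.001, -0.006, 1.0], [0.001, 1.0, 0.006], [-1.0, 0.001, 0.001]]
contact_force: [1.0, 0.0, 0.7]
gripper_width: 0.996
```

```bash
python3 - <<'E'
from h import *
st();c=cam("top");save(c,"top1.png");P=cloud(c);H=cv2.cvtColor(c["color"],cv2.COLOR_BGR2HSV);z=P[...,2]
def box(n,m):
    p=P[m&(z<.3)]; r=cv2.minAreaRect((p[:,:2]*1000).astype(np.float32)); print(n,len(p),np.round(np.median(p,0),3),np.round(r[0],1),np.round(r[1],1),round(r[2],1))
def win(u0,u1,v0,v1):
    m=np.zeros((480,640),bool);m[v0:v1,u0:u1]=1;return m
c2=cam("wrist");P2=cloud(c2);H2=cv2.cvtColor(c2["color"],cv2.COLOR_BGR2HSV);m=(abs(H2[...,0].astype(int)-28)<8)&(H2[...,1]>120)&(P2[...,2]>.1)&(P2[...,2]<.18)
print("knob",P2[m].mean(0),P2[m].max(0))
box("headtop",win(240,315,175,275)&(abs(z-.116)<.006))
box("handle",win(255,300,195,250)&(z>.15))
pr=win(190,340,175,275)&(z>.02)&(z<.3)
for lo in(.022,.036): box("press>%g"%lo,win(195,335,180,272)&(z>lo)&(z<.05))
# yellow end stops
y=win(195,340,175,280)&(abs(H[...,0].astype(int)-25)<9)&(H[...,1]>140)&(z<.1)
n,l,s,ce=cv2.connectedComponentsWithStats(y.astype(np.uint8))
for i in range(1,n):
    if s[i,4]>4: print("stop",s[i,4],np.round(P[l==i].mean(0),4))
for i,(u,v) in enumerate([(370,228),(405,226),(413,269)]): box("heel%d"%i,win(u-14,u+14,v-14,v+14)&(z>.034))
E
```

```text
t 7.25 tcp [0.5868 0.4004 0.2402] w 0.996 F [1.  0.  0.7]
[[0.001, -0.006, 1.0], [0.001, 1.0, 0.006], [-1.0, 0.001, 0.001]] q [-0.14  0.61 -0.77  1.39  0.43  1.31  0.64]
knob [0.58253307 0.4002397  0.14448166] [0.60114283 0.41649881 0.14832268]
headtop 3203 [0.567 0.04  0.116] [567.1  41.2] [239.7 159.7] 0.5
handle 158 [0.568 0.041 0.162] [566.8  40.6] [75.8 17.7] 2.0
press>0.022 5021 [0.565 0.161 0.032] [577.8 102.4] [272.3 427.8] 0.6
press>0.036 1247 [0.569 0.132 0.039] [565.7  80. ] [247.9 382.1] 0.7
stop 27 [0.6756 0.2728 0.0363]
stop 22 [ 0.6775 -0.1042  0.0475]
stop 21 [ 0.4612 -0.107   0.0479]
heel0 302 [ 0.566 -0.254  0.045] [ 565.2 -251.6] [54.9 62. ] 31.8
heel1 306 [ 0.578 -0.37   0.045] [ 577.2 -372.5] [61.5 56.2] 52.6
heel2 314 [ 0.439 -0.394  0.045] [ 442.7 -394.4] [57.3 61.9] 79.0
```

>>> {"name": "carry_out", "arguments": {"deltas": [[0, -46, -3, 0, 0, 0, 0], [0, -46, -3, 0, 0, 0, 0], [0, -46, -3, 0, 0, 0, 0], [0, -46, -3, 0, 0, 0, 0], [0, -46, -3, 0, 0, 0, 0], [0, -46, -3, 0, 0, 0, 0], [0, -46, -2, 0, 0, 0, 0], [10, -37, 0, 0, 0, 0, 0], [10, 0, 0, 0, 0, 0, 0], [0, 0, 0, 0, 0, 0, 0]]}}

```text
clock: 8.35
tcp_pos: [0.5548, 0.0208, 0.2015]
tcp_rot: [[-0.029, -0.007, 1.0], [-0.011, 1.0, 0.006], [-1.0, -0.011, -0.029]]
contact_force: [0.3, 1.2, 0.6]
gripper_width: 1.001
```

```bash
python3 -c "
from h import *
plan([.567,.041,.129],90.7)"
```

```text
delta [71.9 20.9 14.5] rot [-0.3 -1.7  0.6] rows 2 per row [35.9 10.4  7.2] [-0.16 -0.83  0.31]
```

>>> {"name": "carry_out", "arguments": {"deltas": [[0, 21, 15, -0.3, -1.7, 0.6, 0], [20, 0, 0, 0, 0, 0, 0], [30, 0, 0, 0, 0, 0, 0], [15, 0, 0, 0, 0, 0, 0], [0, 0, 0, 0, 0, 0, 0]]}}

```text
clock: 8.85
tcp_pos: [0.5684, 0.0485, 0.1332]
tcp_rot: [[-0.001, -0.02, 1.0], [0.002, 1.0, 0.02], [-1.0, 0.002, -0.001]]
contact_force: [-1.1, -0.8, 0.3]
gripper_width: 1.001
```

```bash
python3 -c "
from h import *
plan([.567,.041,.129],90.7)"
```

```text
delta [ 4.2 -7.5 -1.6] rot [ 0.4 -0.  -0.1] rows 1 per row [ 4.2 -7.5 -1.6] [ 0.42 -0.03 -0.13]
```

>>> {"name": "carry_out", "arguments": {"deltas": [[2, -7, -1, 0.4, 0, 0, 0], [0, 0, 0, 0, 0, 0, 0.5], [0, 0, 0, 0, 0, 0, 1], [0, 0, 0, 0, 0, 0, 1], [0, 0, 0, 0, 0, 0, 1], [0, 0, 0, 0, 0, 0, 1]]}}

```text
clock: 9.45
tcp_pos: [0.5701, 0.0424, 0.1354]
tcp_rot: [[0.005, -0.013, 1.0], [0.002, 1.0, 0.013], [-1.0, 0.002, 0.005]]
contact_force: [0.1, 0.5, -5.6]
gripper_width: 0.199
```

>>> {"name": "carry_out", "arguments": {"deltas": [[0, 15, 0, 0, 0, 0, 1], [0, 20, 0, 0, 0, 0, 1], [0, 20, 0, 0, 0, 0, 1], [0, 20, 0, 0, 0, 0, 1], [0, 20, 0, 0, 0, 0, 1], [0, 20, 0, 0, 0, 0, 1], [0, 10, 0, 0, 0, 0, 1], [0, 8, 0, 0, 0, 0, 1]]}}

```text
clock: 10.25
tcp_pos: [0.5689, 0.1584, 0.1354]
tcp_rot: [[-0.003, 0.001, 1.0], [-0.024, 1.0, -0.001], [-1.0, -0.024, -0.003]]
contact_force: [-3.1, -5.2, 3.5]
gripper_width: 0.199
```

>>> {"name": "carry_out", "arguments": {"deltas": [[0, 10, 0, 0, 0, 1, 1], [0, 10, 0, 0, 0, 0, 1], [0, 6, 0, 0, 0, 0, 1], [0, 6, 0, 0, 0, 0, 1], [0, 6, 0, 0, 0, 0, 1], [0, 6, 0, 0, 0, 0, 1], [0, 4, 0, 0, 0, 0, 1]]}}

```text
clock: 10.95
tcp_pos: [0.5685, 0.1783, 0.1353]
tcp_rot: [[-0.018, 0.015, 1.0], [-0.053, 0.998, -0.016], [-0.998, -0.053, -0.018]]
contact_force: [-4.7, -7.4, 5.8]
gripper_width: 0.196
```

>>> {"name": "carry_out", "arguments": {"deltas": [[0, 6, 0, 0, 0, 0, 1], [0, 8, 0, 0, 0, 0, 1], [0, 8, 0, 0, 0, 0, 1], [0, 8, 0, 0, 0, 0, 1]]}}

```text
clock: 11.35
tcp_pos: [0.5683, 0.1778, 0.1351]
tcp_rot: [[-0.036, 0.033, 0.999], [-0.099, 0.994, -0.037], [-0.994, -0.1, -0.033]]
contact_force: [-8.5, -18.9, 13.1]
gripper_width: 0.202
```

```bash
cat >> h.py <<'E'
def win(u0,u1,v0,v1):
    m=np.zeros((480,640),bool);m[v0:v1,u0:u1]=1;return m
def box(n,P,m):
    p=P[m&(P[...,2]<.3)]
    if len(p)<5: print(n,"few");return
    r=cv2.minAreaRect((p[:,:2]*1000).astype(np.float32)); print(n,len(p),np.round(np.median(p,0),3),np.round(r[0],1),np.round(r[1],1),round(r[2],1))
E
python3 - <<'E'
from h import *
c=cam("top");P=cloud(c);box("headtop",P,win(190,315,175,275)&(abs(P[...,2]-.116)<.006))
E
```

```text
headtop 1470 [0.62  0.143 0.116] [566.5 177.8] [238.8 160.1] 0.4
```

>>> {"name": "carry_out", "arguments": {"deltas": [[0, 0, 0, 0, 0, 0, 0.5], [0, 0, 0, 0, 0, 0, 0], [0, 0, 0, 0, 0, 0, 0], [-20, 0, 0, 0, 0, 0, 0], [-40, 0, 0, 2, -2, 5, 0], [-50, 0, 0, 0, 0, 0, 0], [-40, 0, 0, 0, 0, 0, 0], [-10, -40, -8, 0, 0, 0, 0], [0, -46, -8, 0, 0, 0, 0], [0, -46, -8, 0, 0, 0, 0]]}}

```text
clock: 12.4
tcp_pos: [0.5368, 0.0676, 0.3005]
tcp_rot: [[0.006, 0.048, 0.999], [-0.001, 0.999, -0.048], [-1.0, -0.0, 0.006]]
contact_force: [1.0, 0.3, -0.4]
gripper_width: 1.0
```

```bash
python3 -c "
from h import *
st();plan([.46,-.33,.32],90)"
```

```text
t 12.4 tcp [0.5368 0.0676 0.3005] w 1.0 F [ 1.   0.3 -0.4]
[[0.006, 0.048, 0.999], [-0.001, 0.999, -0.048], [-1.0, -0.0, 0.006]] q [ 0.49  0.19 -0.77  1.75  0.14  1.25  1.21]
delta [ -19.8 -400.8  -57.3] rot [-2.8  0.4  0. ] rows 9 per row [ -2.2 -44.5  -6.4] [-0.31  0.04  0.  ]
```

>>> {"name": "carry_out", "arguments": {"deltas": [[-2, -46, -8, -2.8, 0.4, 0, 0], [-2, -46, -8, 0, 0, 0, 0], [-2, -46, -8, 0, 0, 0, 0], [-2, -46, -8, 0, 0, 0, 0], [-2, -46, -8, 0, 0, 0, 0], [-2, -46, -8, 0, 0, 0, 0], [-2, -46, -8, 0, 0, 0, 0], [-2, -46, 0, 0, 0, 0, 0], [0, -20, 0, 0, 0, 0, 0], [0, 0, 0, 0, 0, 0, 0]]}}

```text
clock: 13.4
tcp_pos: [0.4781, -0.3347, 0.3173]
tcp_rot: [[0.006, -0.005, 1.0], [-0.004, 1.0, 0.005], [-1.0, -0.004, 0.006]]
contact_force: [0.0, -0.0, -0.1]
gripper_width: 1.003
```

```bash
cat >> h.py <<'E'
a=np.linspace(-np.pi/2,np.pi/2,30)
D=np.array([[-31,-27.5],[4,-27.5]]+[[4+27.5*np.cos(t),27.5*np.sin(t)] for t in a]+[[4,27.5],[-31,27.5]])/1000
def heels(c,zt=.044,reg=None):
    """fit D shapes to top faces near height zt"""
    P=cloud(c);I=c["color"].astype(int);z=P[...,2]
    m=(abs(z-zt)<.008)&(c["range_z"]>0)&(I.max(2)-I.min(2)<60)
    if reg: m&=(P[...,0]>reg[0])&(P[...,0]<reg[1])&(P[...,1]>reg[2])&(P[...,1]<reg[3])
    q=P[m][:,:2]; ij=np.round((q-[.25,-.6])/.001).astype(int); G=np.zeros((900,900),np.uint8)
    ok=((ij>=0)&(ij<900)).all(1);G[ij[ok,0],ij[ok,1]]=1
    G=cv2.morphologyEx(G,cv2.MORPH_CLOSE,np.ones((7,7),np.uint8));G=cv2.morphologyEx(G,cv2.MORPH_OPEN,np.ones((5,5),np.uint8))
    n,l,s,ce=cv2.connectedComponentsWithStats(G);out=[]
    for i in range(1,n):
        if s[i,4]<1200: continue
        g=(l==i).astype(np.uint8)
        def iou(x,y,t):
            R=np.array([[np.cos(t),-np.sin(t)],[np.sin(t),np.cos(t)]]);p=(D@R.T+[x,y]-[.25,-.6])/.001
            k=np.zeros_like(g);cv2.fillPoly(k,[np.round(p[:,::-1]).astype(np.int32)],1);return (k&g).sum()/(k|g).sum()
        x0,y0=np.array(ce[i][::-1])*.001+[.25,-.6]
        b=max((iou(x0-.0*np.cos(t),y0,t),x0,y0,t) for t in np.radians(np.arange(0,360,10)))
        for st_,dt in((.003,4),(.0015,2),(.0007,1)):
            for _ in range(4):
                _,x,y,t=b;b=max([(iou(x+i*st_,y+j*st_,t+np.radians(k*dt)),x+i*st_,y+j*st_,t+np.radians(k*dt)) for i in(-1,0,1) for j in(-1,0,1) for k in(-1,0,1)])
        out.append(b);gp=np.array(b[1:3])-.010*np.array([np.cos(b[3]),np.sin(b[3])])
        print("heel iou %.2f area %d xy %.4f %.4f yaw %.1f grasp %.4f %.4f zmed %.3f"%(b[0],s[i,4],b[1],b[2],np.degrees(b[3])%360,*gp,np.median(z[m])))
    return out
E
python3 - <<'E'
from h import *
st();c=cam("wrist");save(c,"w2.png");heels(c,reg=(.36,.68,-.52,-.15))
c=cam("top");heels(c,reg=(.36,.68,-.52,-.15))
E
```

```text
t 13.4 tcp [ 0.4781 -0.3347  0.3173] w 1.003 F [ 0.  -0.  -0.1]
[[0.006, -0.005, 1.0], [-0.004, 1.0, 0.005], [-1.0, -0.004, 0.006]] q [ 0.96  0.23 -0.49  1.64  0.11  1.29  2.03]
heel iou 0.96 area 3063 xy 0.4427 -0.3938 yaw 349.0 grasp 0.4329 -0.3919 zmed 0.044
heel iou 0.96 area 3093 xy 0.5661 -0.2520 yaw 120.0 grasp 0.5711 -0.2607 zmed 0.044
heel iou 0.95 area 3062 xy 0.5773 -0.3726 yaw 234.0 grasp 0.5831 -0.3645 zmed 0.044
heel iou 0.87 area 2761 xy 0.5649 -0.2506 yaw 121.0 grasp 0.5701 -0.2591 zmed 0.045
heel iou 0.87 area 2757 xy 0.5779 -0.3736 yaw 236.0 grasp 0.5835 -0.3653 zmed 0.045
```

View pics/w2.png

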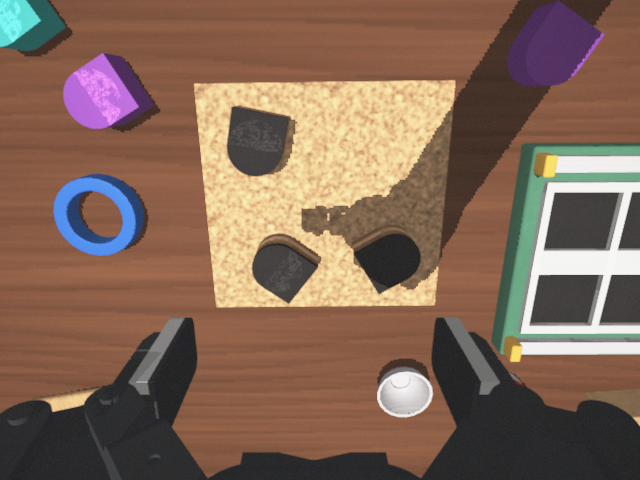

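```bash
python3 - <<'E'
from h import *
plan([.433,-.392,.08],79)
d=np.load("/tmp/w2.png.npz");P=d["P"];I=d["color"].astype(int);z=P[...,2]
m=(abs(z-.038)<.005)&(I.min(2)>170)&(P[...,1]>-.12)&(P[...,1]<.1)&(abs(P[...,0]-.567)<.1)
print(m.sum(),P[m].min(0),P[m].max(0))
E
```

```text
delta [237.3 -60.5 -48.2] rot [11.6  0.4  0.1] rows 5 per row [ 47.5 -12.1  -9.6] [2.33 0.07 0.02]
6489 [ 0.46704527 -0.09692298  0.03307854] [0.65916979 0.04426509 0.04212423]
```

>>> {"name": "carry_out", "arguments": {"deltas": [[40, -20, -20, 5.8, 0.4, 0, 0], [40, -20, -20, 5.8, 0, 0, 0], [40, -10, -5, 0, 0, 0, 0], [40, 0, 0, 0, 0, 0, 0], [40, 0, 0, 0, 0, 0, 0], [20, 0, 0, 0, 0, 0, 0], [0, 0, 0, 0, 0, 0, 0]]}}

```text
clock: 14.2
tcp_pos: [0.4468, -0.3533, 0.0961]
tcp_rot: [[0.013, 0.161, 0.987], [0.003, 0.987, -0.161], [-1.0, 0.005, 0.012]]
contact_force: [0.5, 0.7, -0.4]
gripper_width: 0.998
```

```bash
python3 -c "
from h import *
plan([.433,-.392,.018],79)
c=cam('top');heels(c,reg=(.36,.68,-.52,-.15))"
```

```text
delta [ 77.8 -40.8  -8.3] rot [ 1.8  0.7 -0.3] rows 2 per row [ 38.9 -20.4  -4.2] [ 0.88  0.35 -0.16]
heel iou 0.86 area 2729 xy 0.5654 -0.2521 yaw 129.0 grasp 0.5717 -0.2598 zmed 0.045
heel iou 0.83 area 2660 xy 0.5787 -0.3702 yaw 240.0 grasp 0.5837 -0.3616 zmed 0.045
```

>>> {"name": "carry_out", "arguments": {"deltas": [[10, -36, -7, 1.8, 0.7, -0.3, 0], [0, -3, -1, 0, 0, 0, 0], [0, 0, 0, 0, 0, 0, 0]]}}

```text
clock: 14.55
tcp_pos: [0.4411, -0.3867, 0.0932]
tcp_rot: [[0.01, 0.181, 0.983], [-0.003, 0.983, -0.181], [-1.0, -0.001, 0.011]]
contact_force: [1.0, 1.0, 0.4]
gripper_width: 0.998
```

```bash
python3 -c "
from h import *
plan([.433,-.392,.018],79)"
```

```text
delta [75.1 -6.6 -7.8] rot [0.6 0.6 0.1] rows 2 per row [37.5 -3.3 -3.9] [0.29 0.31 0.04]
```

>>> {"name": "carry_out", "arguments": {"deltas": [[20, -6, -8, 0.6, 0.6, 0, 0], [25, 0, -2, 0, 0, 0, 0], [20, 0, 0, 0, 0, 0, 0], [10, 0, 0, 0, 0, 0, 0], [0, 0, 0, 0, 0, 0, 0]]}}

```text
clock: 15.05
tcp_pos: [0.4342, -0.3903, 0.019]
tcp_rot: [[0.006, 0.188, 0.982], [-0.007, 0.982, -0.188], [-1.0, -0.005, 0.008]]
contact_force: [0.3, 0.4, 0.4]
gripper_width: 1.002
```

```bash
python3 -c "
from h import *
plan([.433,-.392,.018],79)"
```

```text
delta [ 1.  -1.9 -0.9] rot [0.2 0.4 0.3] rows 1 per row [ 1.  -1.9 -0.9] [0.18 0.43 0.3 ]
```

Good. Close and lift.

>>> {"name": "carry_out", "arguments": {"deltas": [[0, 0, 0, 0, 0, 0, 0.3], [0, 0, 0, 0, 0, 0, 1], [0, 0, 0, 0, 0, 0, 1], [0, 0, 0, 0, 0, 0, 1], [-20, 0, 0, 0, 0, 0, 1], [-40, 0, 0, 0, 0, 0, 1], [-40, 0, 0, 0, 0, 0, 1], [-40, 0, 0, 0, 0, 0, 1], [0, 0, 0, 0, 0, 0, 1]]}}

```text
clock: 15.95
tcp_pos: [0.4339, -0.3888, 0.1659]
tcp_rot: [[0.008, 0.187, 0.982], [-0.007, 0.982, -0.186], [-1.0, -0.006, 0.009]]
contact_force: [0.2, -0.8, -0.6]
gripper_width: 0.633
```

```bash
python3 -c "
from h import *
st();plan([.50,-.13,.20],0.7)"
```

```text
t 15.95 tcp [ 0.4339 -0.3888  0.1659] w 0.633 F [ 0.2 -0.8 -0.6]
[[0.008, 0.187, 0.982], [-0.007, 0.982, -0.186], [-1.0, -0.006, 0.009]] q [ 1.01  0.35 -0.42  1.81  0.17  1.    1.91]
delta [-35.4 266.4  16.9] rot [78.5  0.6 -0.1] rows 10 per row [-3.5 26.6  1.7] [ 7.85  0.06 -0.01]
```

>>> {"name": "carry_out", "arguments": {"deltas": [[-10, 0, 0, 7.85, 0, 0, 1], [-10, 0, 0, 7.85, 0, 0, 1], [-10, 0, 0, 7.85, 0, 0, 1], [-10, 0, 0, 7.85, 0, 0, 1], [-10, 0, 0, 7.85, 0, 0, 1], [-10, 0, 0, 7.85, 0, 0, 1], [-10, 0, 0, 7.85, 0, 0, 1], [-10, 0, 0, 7.85, 0, 0, 1], [0, 0, 0, 7.85, 0, 0, 1], [0, 0, 0, 7.85, 0, 0, 1]]}}

```text
clock: 16.95
tcp_pos: [0.4291, -0.385, 0.2442]
tcp_rot: [[0.001, 0.999, -0.043], [-0.003, -0.043, -0.999], [-1.0, 0.001, 0.003]]
contact_force: [-0.5, 0.3, -0.9]
gripper_width: 0.63
```

```bash
python3 -c "
from h import *
st();plan([.567,.03,.25],0.7)"
```

```text
t 16.95 tcp [ 0.4291 -0.385   0.2442] w 0.63 F [-0.5  0.3 -0.9]
[[0.001, 0.999, -0.043], [-0.003, -0.043, -0.999], [-1.0, 0.001, 0.003]] q [ 0.85  0.24 -0.22  1.76  0.06  1.14  0.57]
delta [  -6.9  120.  -420.5] rot [-3.1  0.2 -0.1] rows 9 per row [ -0.8  13.3 -46.7] [-0.35  0.02 -0.01]
```

>>> {"name": "carry_out", "arguments": {"deltas": [[-1, 14, -46, -3.1, 0, 0, 1], [-1, 14, -46, 0, 0, 0, 1], [-1, 14, -46, 0, 0, 0, 1], [-1, 14, -46, 0, 0, 0, 1], [-1, 14, -46, 0, 0, 0, 1], [-1, 14, -46, 0, 0, 0, 1], [-1, 14, -46, 0, 0, 0, 1], [-1, 14, -46, 0, 0, 0, 1], [0, 10, -20, 0, 0, 0, 1], [0, 0, 0, 0, 0, 0, 1]]}}

```text
clock: 17.95
tcp_pos: [0.5493, 0.0155, 0.2431]
tcp_rot: [[-0.005, 1.0, 0.003], [-0.003, 0.003, -1.0], [-1.0, -0.005, 0.003]]
contact_force: [-0.2, 0.1, -1.4]
gripper_width: 0.63
```

```bash
python3 - <<'E'
from h import *
st();c=cam("wrist");save(c,"w3.png");P=cloud(c);I=c["color"].astype(int);z=P[...,2]
m=(abs(z-.037)<.006)&(I.min(2)>130)&(P[...,1]>-.13)&(P[...,1]<.12)&(abs(P[...,0]-.567)<.095)
box("frame",P,m);p=P[m];print(np.median(p[:,2]),np.percentile(p,[.5,99.5],0))
b=(abs(z-.03)<.005)&(I.max(2)<110)&(I.max(2)-I.min(2)<30)&(abs(P[...,0]-.567)<.095)&(abs(P[...,1]+.0)<.12)
n,l,s,_=cv2.connectedComponentsWithStats(b.astype(np.uint8))
for i in range(1,n):
    if s[i,4]>800: box("nest",P,l==i)
E
```

```text
t 17.95 tcp [0.5493 0.0155 0.2431] w 0.63 F [-0.2  0.1 -1.4]
[[-0.005, 1.0, 0.003], [-0.003, 0.003, -1.0], [-1.0, -0.005, 0.003]] q [ 0.35  0.23 -0.52  1.8   0.13  1.15 -0.2 ]
frame 5992 [ 0.576 -0.012  0.038] [568.9 -24. ] [182.6 144.7] 0.6
0.038151794109322956 [[ 0.47924179 -0.09403737  0.03129102]
 [ 0.65767855  0.04499721  0.04005952]]
nest 7987 [0.565 0.085 0.03 ] [567.   68.5] [190.5  59.5] 0.7
nest 6233 [0.521 0.029 0.031] [521.1  27.3] [65.3 71.8] 0.5
nest 6263 [0.615 0.03  0.031] [614.7  27.9] [65.  71.8] 0.5
nest 1534 [ 0.522 -0.029  0.031] [521.7 -29. ] [65.1 22. ] 0.3
nest 3115 [ 0.628 -0.039  0.031] [615.8 -52.9] [64.2 70.6] 0.6
```

View pics/w3.png

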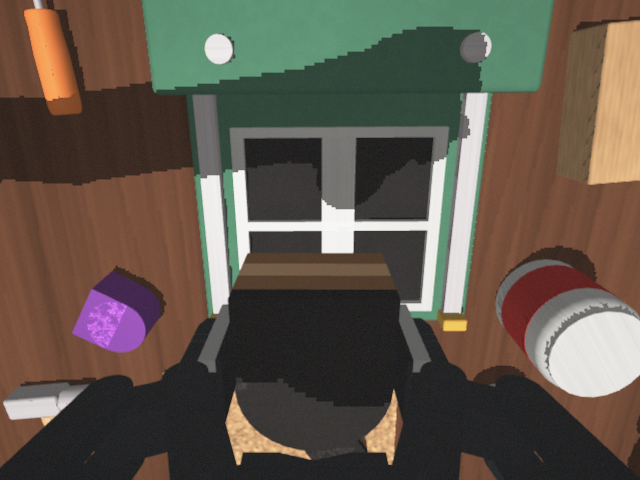

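```bash
python3 -c "
from h import *
plan([.521,.037,.10],0.5)"
```

```text
delta [143.  -26.5 -23.5] rot [-0.4  0.2  0.4] rows 3 per row [47.7 -8.8 -7.8] [-0.14  0.08  0.13]
```

>>> {"name": "carry_out", "arguments": {"deltas": [[20, -27, -24, -0.4, 0.2, 0.4, 1], [40, -4, -4, 0, 0, 0, 1], [40, 0, 0, 0, 0, 0, 1], [30, 0, 0, 0, 0, 0, 1], [0, 0, 0, 0, 0, 0, 1]]}}

```text
clock: 18.5
tcp_pos: [0.5161, 0.031, 0.1095]
tcp_rot: [[0.002, 1.0, -0.004], [-0.008, -0.004, -1.0], [-1.0, 0.002, 0.008]]
contact_force: [-1.1, -0.5, -1.1]
gripper_width: 0.63
```

```bash
python3 -c "
from h import *
plan([.521,.037,.06],0.5)"
```

```text
delta [49.5  4.8 -6.4] rot [-0.8  0.5 -0.1] rows 2 per row [24.7  2.4 -3.2] [-0.38  0.23 -0.06]
```

>>> {"name": "carry_out", "arguments": {"deltas": [[10, 4, -6, -0.8, 0.5, 0, 1], [20, 1, -1, 0, 0, 0, 1], [14, 0, 0, 0, 0, 0, 1], [0, 0, 0, 0, 0, 0, 1]]}}

```text
clock: 18.9
tcp_pos: [0.5255, 0.0333, 0.0672]
tcp_rot: [[0.009, 1.0, 0.003], [-0.001, 0.003, -1.0], [-1.0, 0.009, 0.001]]
contact_force: [-0.9, -0.2, -1.0]
gripper_width: 0.631
```

```bash
python3 -c "
from h import *
plan([.521,.037,.045],0.5)"
```

```text
delta [22.1 -4.7 -3.7] rot [-0.3  0.  -0.5] rows 1 per row [22.1 -4.7 -3.7] [-0.32  0.05 -0.51]
```

>>> {"name": "carry_out", "arguments": {"deltas": [[0, -4, -4, 0, 0, 0, 1], [0, -1, -1, 0, 0, -0.5, 1], [8, 0, 0, 0, 0, 0, 1], [6, 0, 0, 0, 0, 0, 1], [4, 0, 0, 0, 0, 0, 1], [0, 0, 0, 0, 0, 0, 1]]}}

```text
clock: 19.5
tcp_pos: [0.5239, 0.0389, 0.0517]
tcp_rot: [[0.007, 1.0, 0.003], [-0.001, 0.003, -1.0], [-1.0, 0.007, 0.001]]
contact_force: [0.7, -0.6, -2.3]
gripper_width: 0.627
```

```bash
python3 -c "
from h import *
plan([.521,.037,.045],0.5)"
```

```text
delta [ 6.6 -3.   1.9] rot [-0.3  0.  -0.4] rows 1 per row [ 6.6 -3.   1.9] [-0.32  0.04 -0.4 ]
```

>>> {"name": "carry_out", "arguments": {"deltas": [[0, -3, 2, 0, 0, -0.4, 1], [3, -1, 0, 0, 0, 0, 1], [4, 0, 0, 0, 0, 0, 1], [3, 0, 0, 0, 0, 0, 1], [2, 0, 0, 0, 0, 0, 1]]}}

```text
clock: 20.0
tcp_pos: [0.5201, 0.0371, 0.0462]
tcp_rot: [[-0.005, 1.0, 0.003], [-0.006, 0.003, -1.0], [-1.0, -0.005, 0.006]]
contact_force: [-4.5, 0.2, 7.9]
gripper_width: 0.63
```

>>> {"name": "carry_out", "arguments": {"deltas": [[0, 0, 0, 0, 0, 0, 0.2], [0, 0, 0, 0, 0, 0, 0], [0, 0, 0, 0, 0, 0, 0], [-15, 0, 0, 0, 0, 0, 0], [-40, 0, 0, 0, 0, 0, 0], [-50, 0, 0, 0, 0, 0, 0], [-30, 5, 30, 0, 0, 0, 0], [0, 8, 45, 0, 0, 0, 0], [0, 8, 45, 0, 0, 0, 0], [0, 8, 45, 0, 0, 0, 0]]}}

```text
clock: 21.0
tcp_pos: [0.5541, -0.1197, 0.194]
tcp_rot: [[0.003, 1.0, 0.026], [-0.003, 0.026, -1.0], [-1.0, 0.003, 0.003]]
contact_force: [1.4, 0.4, -0.9]
gripper_width: 1.006
```

>>> {"name": "carry_out", "arguments": {"deltas": [[0, 8, 45, 0, 0, 0, 0], [0, 4, 30, -7.5, 0, 0, 0], [0, 0, 0, -7.5, 0, 0, 0], [0, 0, 0, -7.5, 0, 0, 0], [0, 0, 0, -7, 0, 0, 0], [0, 0, 0, 0, 0, 0, 0]]}}

```text
clock: 21.6
tcp_pos: [0.5679, -0.2121, 0.2002]
tcp_rot: [[0.009, 0.857, 0.515], [-0.009, 0.515, -0.857], [-1.0, 0.003, 0.012]]
contact_force: [0.5, -0.1, -0.7]
gripper_width: 1.002
```

```bash
python3 - <<'E'
from h import *
st();c=cam("wrist");save(c,"w4.png");print("mat");heels(c,reg=(.36,.68,-.52,-.12))
c=cam("top");save(c,"top2.png");heels(c,reg=(.36,.68,-.52,-.12));print("nest");heels(c,zt=.070,reg=(.46,.68,-.12,.08))
E
```

```text
t 21.6 tcp [ 0.5679 -0.2121  0.2002] w 1.002 F [ 0.5 -0.1 -0.7]
[[0.009, 0.857, 0.515], [-0.009, 0.515, -0.857], [-1.0, 0.003, 0.012]] q [ 0.68  0.37 -0.48  1.73  0.2   1.09  0.68]
mat
heel iou 0.96 area 3094 xy 0.5661 -0.2514 yaw 122.0 grasp 0.5714 -0.2599 zmed 0.044
heel iou 0.96 area 3086 xy 0.5781 -0.3727 yaw 235.0 grasp 0.5838 -0.3645 zmed 0.044
heel iou 0.82 area 2619 xy 0.5775 -0.3714 yaw 231.0 grasp 0.5837 -0.3637 zmed 0.044
nest
heel iou 0.93 area 2952 xy 0.5196 0.0268 yaw 273.0 grasp 0.5191 0.0368 zmed 0.070
```

```bash
python3 -c "
from h import *
plan([.571,-.260,.07],32)"
```

```text
delta [130.6 -22.5  41.2] rot [-1.1  0.7 -0.1] rows 3 per row [43.5 -7.5 13.7] [-0.37  0.24 -0.05]
```

>>> {"name": "carry_out", "arguments": {"deltas": [[10, -22, 41, -1.1, 0.7, 0, 0], [20, -5, 9, 0, 0, 0, 0], [40, 0, 0, 0, 0, 0, 0], [40, 0, 0, 0, 0, 0, 0], [0, 0, 0, 0, 0, 0, 0]]}}

```text
clock: 22.2
tcp_pos: [0.5753, -0.2691, 0.0924]
tcp_rot: [[0.01, 0.851, 0.525], [-0.002, 0.525, -0.851], [-1.0, 0.007, 0.007]]
contact_force: [-1.0, 1.0, -0.9]
gripper_width: 1.004
```

```bash
python3 -c "
from h import *
plan([.571,-.260,.018],32)"
```

```text
delta [ 74.4   0.6 -10.5] rot [-0.3  0.4 -0.4] rows 2 per row [37.2  0.3 -5.3] [-0.17  0.2  -0.21]
```

>>> {"name": "carry_out", "arguments": {"deltas": [[10, 0, -10, -0.3, 0.4, -0.4, 0], [20, 0, -1, 0, 0, 0, 0], [25, 0, 0, 0, 0, 0, 0], [15, 0, 0, 0, 0, 0, 0], [0, 0, 0, 0, 0, 0, 0]]}}

```text
clock: 22.7
tcp_pos: [0.5754, -0.2565, 0.0285]
tcp_rot: [[0.01, 0.848, 0.53], [-0.003, 0.53, -0.848], [-1.0, 0.007, 0.007]]
contact_force: [0.6, 0.3, -0.1]
gripper_width: 1.0
```

```bash
python3 -c "
from h import *
plan([.571,-.260,.018],32)"
```

```text
delta [10.4 -5.7  0.6] rot [ 0.   0.4 -0.4] rows 1 per row [10.4 -5.7  0.6] [ 0.02  0.41 -0.39]
```

>>> {"name": "carry_out", "arguments": {"deltas": [[10, -5, 0, 0, 0.4, -0.4, 0], [1, -1, 0, 0, 0, 0, 0.3], [0, 0, 0, 0, 0, 0, 1], [0, 0, 0, 0, 0, 0, 1], [0, 0, 0, 0, 0, 0, 1], [0, 0, 0, 0, 0, 0, 1]]}}

```text
clock: 23.3
tcp_pos: [0.5745, -0.2611, 0.0227]
tcp_rot: [[0.008, 0.848, 0.53], [-0.004, 0.53, -0.848], [-1.0, 0.005, 0.007]]
contact_force: [0.1, 0.8, -1.0]
gripper_width: 0.631
```

>>> {"name": "carry_out", "arguments": {"deltas": [[-20, 0, 0, 0, 0, 0, 1], [-40, 0, 0, 0, 0, 0, 1], [-40, 0, 0, 0, 0, 0, 1], [-30, 0, 0, 7.8, 0, 0, 1], [0, 0, 0, 7.8, 0, 0, 1], [0, 0, 0, 7.8, 0, 0, 1], [0, 0, 0, 7.8, 0, 0, 1], [0, 0, 0, 0, 0, 0, 1]]}}

```text
clock: 24.1
tcp_pos: [0.5714, -0.2602, 0.157]
tcp_rot: [[0.004, 1.0, -0.007], [-0.002, -0.007, -1.0], [-1.0, 0.004, 0.002]]
contact_force: [-0.3, -0.1, -0.6]
gripper_width: 0.635
```

```bash
python3 -c "
from h import *
plan([.522,-.0625,.15],0.5)"
```

```text
delta [   6.3  -50.8 -197.4] rot [-0.9  0.1 -0.3] rows 5 per row [  1.3 -10.2 -39.5] [-0.18  0.03 -0.05]
```

>>> {"name": "carry_out", "arguments": {"deltas": [[0, -10, -40, -0.9, 0, -0.3, 1], [0, -10, -40, 0, 0, 0, 1], [0, -10, -40, 0, 0, 0, 1], [0, -10, -40, 0, 0, 0, 1], [0, -5, -20, 0, 0, 0, 1], [0, 0, 0, 0, 0, 0, 1]]}}

```text
clock: 24.7
tcp_pos: [0.5217, -0.0771, 0.1546]
tcp_rot: [[-0.002, 1.0, 0.024], [-0.004, 0.024, -1.0], [-1.0, -0.003, 0.004]]
contact_force: [-0.8, -0.3, -1.0]
gripper_width: 0.629
```

```bash
python3 -c "
from h import *
plan([.522,-.065,.10],0.5)"
```

```text
delta [ 54.5   0.7 -12.3] rot [0.9 0.2 0.1] rows 2 per row [27.3  0.4 -6.1] [0.44 0.12 0.07]
```

>>> {"name": "carry_out", "arguments": {"deltas": [[20, 0, -11, 0.9, 0.2, 0, 1], [30, 0, -1, 0, 0, 0, 1], [25, 0, 0, 0, 0, 0, 1], [10, 0, 0, 0, 0, 0, 1], [0, 0, 0, 0, 0, 0, 1]]}}

```text
clock: 25.2
tcp_pos: [0.5243, -0.0701, 0.0684]
tcp_rot: [[0.003, 1.0, 0.015], [-0.005, 0.015, -1.0], [-1.0, 0.002, 0.005]]
contact_force: [-0.1, -0.0, -2.2]
gripper_width: 0.633
```

```bash
python3 -c "
from h import *
plan([.522,-.065,.049],0.5)"
```

```text
delta [19.4 -2.3 -5.2] rot [ 0.4  0.3 -0.1] rows 1 per row [19.4 -2.3 -5.2] [ 0.36  0.28 -0.14]
```

>>> {"name": "carry_out", "arguments": {"deltas": [[0, -2, -5, 0.4, 0.3, 0, 1], [0, 0, -1, 0, 0, 0, 1], [6, 0, 0, 0, 0, 0, 1], [4, 0, 0, 0, 0, 0, 1], [0, 0, 0, 0, 0, 0, 1]]}}

```text
clock: 25.7
tcp_pos: [0.5257, -0.066, 0.0614]
tcp_rot: [[0.01, 1.0, 0.006], [-0.001, 0.006, -1.0], [-1.0, 0.01, 0.001]]
contact_force: [0.3, -0.2, -1.1]
gripper_width: 0.628
```

```bash
python3 -c "
from h import *
plan([.522,-.065,.049],0.5)"
```

```text
delta [12.4 -3.8 -1. ] rot [-0.1  0.1 -0.6] rows 1 per row [12.4 -3.8 -1. ] [-0.14  0.07 -0.55]
```

>>> {"name": "carry_out", "arguments": {"deltas": [[2, -4, -1, 0, 0, -0.6, 1], [4, -1, 0, 0, 0, 0, 1], [4, -1, 0, 0, 0, 0, 1], [3, 0, 0, 0, 0, 0, 1], [3, 0, 0, 0, 0, 0, 1], [2, 0, 0, 0, 0, 0, 1]]}}

```text
clock: 26.3
tcp_pos: [0.5201, -0.0649, 0.0468]
tcp_rot: [[-0.003, 1.0, 0.007], [-0.004, 0.007, -1.0], [-1.0, -0.003, 0.004]]
contact_force: [-7.3, 0.5, 19.9]
gripper_width: 0.632
```

>>> {"name": "carry_out", "arguments": {"deltas": [[0, 0, 0, 0, 0, 0, 0.2], [0, 0, 0, 0, 0, 0, 0], [0, 0, 0, 0, 0, 0, 0], [-15, 0, 0, 0, 0, 0, 0], [-40, 0, 0, 0, 0, 0, 0], [-50, 0, 0, 0, 0, 0, 0], [-30, 8, 35, 0, 0, 0, 0], [0, 9, 45, 0, 0, 0, 0], [0, 9, 45, 0, 0, 0, 0], [0, 9, 45, 0, 0, 0, 0]]}}

```text
clock: 27.3
tcp_pos: [0.5612, -0.2271, 0.194]
tcp_rot: [[0.002, 1.0, 0.029], [-0.002, 0.029, -1.0], [-1.0, 0.002, 0.002]]
contact_force: [0.4, -0.8, -0.0]
gripper_width: 0.993
```

>>> {"name": "carry_out", "arguments": {"deltas": [[0, 8, 45, 0, 0, 0, 0], [0, 4, 25, 7.1, 0, 0, 0], [0, 0, 0, 7.1, 0, 0, 0], [0, 0, 0, 7.1, 0, 0, 0], [0, 0, 0, 7.1, 0, 0, 0], [0, 0, 0, 7.1, 0, 0, 0], [0, 0, 0, 0, 0, 0, 0]]}}

```text
clock: 28.0
tcp_pos: [0.5737, -0.3144, 0.2006]
tcp_rot: [[0.008, 0.806, -0.591], [-0.008, -0.591, -0.806], [-1.0, 0.011, 0.002]]
contact_force: [0.1, 0.1, -0.2]
gripper_width: 1.0
```

```bash
python3 - <<'E'
from h import *
st();c=cam("wrist");print("mat");heels(c,reg=(.36,.68,-.52,-.12))
c=cam("top");save(c,"top3.png");print("nest");heels(c,zt=.070,reg=(.46,.68,-.12,.08));plan([.584,-.3645,.07],-35)
E
```

```text
t 28.0 tcp [ 0.5737 -0.3144  0.2006] w 1.0 F [ 0.1  0.1 -0.2]
[[0.008, 0.806, -0.591], [-0.008, -0.591, -0.806], [-1.0, 0.011, 0.002]] q [ 0.6   0.42 -0.21  1.61  0.1   1.11 -0.27]
mat
heel iou 0.97 area 3129 xy 0.5779 -0.3722 yaw 235.0 grasp 0.5836 -0.3640 zmed 0.044
nest
heel iou 0.92 area 2943 xy 0.5181 -0.0553 yaw 92.0 grasp 0.5185 -0.0652 zmed 0.071
heel iou 0.92 area 2951 xy 0.5190 0.0278 yaw 271.0 grasp 0.5188 0.0378 zmed 0.071
delta [131.   36.4  34.4] rot [-1.1  0.1 -0.6] rows 3 per row [43.7 12.1 11.5] [-0.36  0.04 -0.21]
```

>>> {"name": "carry_out", "arguments": {"deltas": [[10, 34, 32, -1.1, 0, -0.6, 0], [20, 4, 4, 0, 0, 0, 0], [40, 0, 0, 0, 0, 0, 0], [40, 0, 0, 0, 0, 0, 0], [0, 0, 0, 0, 0, 0, 0]]}}

```text
clock: 28.6
tcp_pos: [0.5853, -0.3675, 0.0904]
tcp_rot: [[0.004, 0.827, -0.563], [-0.003, -0.563, -0.827], [-1.0, 0.005, 0.0]]
contact_force: [-1.0, 0.3, -0.6]
gripper_width: 1.0
```

```bash
python3 -c "
from h import *
plan([.584,-.364,.019],-35)"
```

```text
delta [71.4 -3.4 -2.1] rot [ 0.8  0.  -0.3] rows 2 per row [35.7 -1.7 -1.1] [ 0.38  0.01 -0.14]
```

>>> {"name": "carry_out", "arguments": {"deltas": [[10, -3, -2, 0.8, 0, -0.3, 0], [20, 0, 0, 0, 0, 0, 0], [25, 0, 0, 0, 0, 0, 0], [15, 0, 0, 0, 0, 0, 0], [5, 0, 0, 0, 0, 0, 0], [0, 0, 0, 0, 0, 0, 0]]}}

```text
clock: 29.2
tcp_pos: [0.5909, -0.3661, 0.0226]
tcp_rot: [[0.012, 0.82, -0.573], [-0.005, -0.573, -0.82], [-1.0, 0.013, -0.002]]
contact_force: [0.7, 0.9, -0.2]
gripper_width: 1.0
```

```bash
python3 -c "
from h import *
plan([.584,-.364,.019],-35)"
```

```text
delta [ 3.5 -6.9  2.2] rot [ 0.1 -0.1 -0.7] rows 1 per row [ 3.5 -6.9  2.2] [ 0.05 -0.14 -0.74]
```

>>> {"name": "carry_out", "arguments": {"deltas": [[3, -7, 2, 0, 0, -0.7, 0], [0, 0, 0, 0, 0, 0, 0.3], [0, 0, 0, 0, 0, 0, 1], [0, 0, 0, 0, 0, 0, 1], [0, 0, 0, 0, 0, 0, 1], [0, 0, 0, 0, 0, 0, 1]]}}

```text
clock: 29.8
tcp_pos: [0.5869, -0.3655, 0.0251]
tcp_rot: [[0.009, 0.82, -0.573], [-0.002, -0.573, -0.82], [-1.0, 0.009, -0.003]]
contact_force: [-0.6, -0.0, -2.6]
gripper_width: 0.628
```

>>> {"name": "carry_out", "arguments": {"deltas": [[-20, 0, 0, 0, 0, 0, 1], [-40, 0, 0, 0, 0, 0, 1], [-40, 0, 0, 0, 0, 0, 1], [-30, 0, 0, -7, 0, 0, 1], [0, 0, 0, -7, 0, 0, 1], [0, 0, 0, -7, 0, 0, 1], [0, 0, 0, -7, 0, 0, 1], [0, 0, 0, -7, 0, 0, 1], [0, 0, 0, 0, 0, 0, 1]]}}

```text
clock: 30.7
tcp_pos: [0.5823, -0.3636, 0.1556]
tcp_rot: [[0.0, 1.0, 0.025], [0.002, 0.025, -1.0], [-1.0, 0.0, -0.002]]
contact_force: [0.5, -0.6, -0.3]
gripper_width: 0.626
```

```bash
python3 -c "
from h import *
plan([.615,.037,.15],0.5)"
```

```text
delta [   6.3   42.8 -399.6] rot [ 0.9 -0.1 -0. ] rows 9 per row [  0.7   4.8 -44.4] [ 0.1  -0.01 -0.  ]
```

>>> {"name": "carry_out", "arguments": {"deltas": [[0, 5, -44, 0.9, 0, 0, 1], [0, 5, -44, 0, 0, 0, 1], [0, 5, -44, 0, 0, 0, 1], [0, 5, -44, 0, 0, 0, 1], [0, 5, -44, 0, 0, 0, 1], [0, 5, -44, 0, 0, 0, 1], [0, 3, -35, 0, 0, 0, 1], [0, 0, -10, 0, 0, 0, 1], [0, 0, 0, 0, 0, 0, 1]]}}

```text
clock: 31.6
tcp_pos: [0.6133, -0.0481, 0.1509]
tcp_rot: [[-0.005, 1.0, -0.025], [0.0, -0.025, -1.0], [-1.0, -0.005, 0.0]]
contact_force: [-0.6, -0.7, -1.0]
gripper_width: 0.628
```

```bash
python3 -c "
from h import *
plan([.6155,-.041,.08],0.5)"
```

```text
delta [70.9  2.4 -7.1] rot [-1.9 -0.   0.3] rows 2 per row [35.5  1.2 -3.6] [-0.97 -0.    0.15]
```

>>> {"name": "carry_out", "arguments": {"deltas": [[20, 2, -7, -1.9, 0, 0.3, 1], [30, 0, 0, 0, 0, 0, 1], [22, 0, 0, 0, 0, 0, 1], [8, 0, 0, 0, 0, 0, 1], [0, 0, 0, 0, 0, 0, 1]]}}

```text
clock: 32.1
tcp_pos: [0.6165, -0.0529, 0.0692]
tcp_rot: [[0.002, 1.0, -0.008], [-0.008, -0.008, -1.0], [-1.0, 0.002, 0.008]]
contact_force: [-0.1, -0.3, -1.3]
gripper_width: 0.628
```

```bash
python3 -c "
from h import *
plan([.6155,-.041,.051],0.5)"
```

```text
delta [ 18.1  -1.1 -12. ] rot [-1.   0.5 -0.1] rows 1 per row [ 18.1  -1.1 -12. ] [-0.96  0.45 -0.11]
```

>>> {"name": "carry_out", "arguments": {"deltas": [[0, -1, -11, -1, 0.5, 0, 1], [0, 0, -2, 0, 0, 0, 1], [4, 0, 0, 0, 0, 0, 1], [3, 0, 0, 0, 0, 0, 1], [0, 0, 0, 0, 0, 0, 1]]}}

```text
clock: 32.6
tcp_pos: [0.6186, -0.0417, 0.0658]
tcp_rot: [[0.009, 1.0, 0.006], [-0.0, 0.006, -1.0], [-1.0, 0.009, 0.0]]
contact_force: [-0.0, -0.7, -1.3]
gripper_width: 0.627
```

```bash
python3 -c "
from h import *
plan([.6155,-.041,.051],0.5)"
```

```text
delta [14.8 -3.3 -0.7] rot [-0.1  0.  -0.5] rows 1 per row [14.8 -3.3 -0.7] [-0.14  0.01 -0.5 ]
```

>>> {"name": "carry_out", "arguments": {"deltas": [[2, -3, -1, 0, 0, -0.5, 1], [4, -2, 0, 0, 0, 0, 1], [4, 0, 0, 0, 0, 0, 1], [3, 0, 0, 0, 0, 0, 1], [3, 0, 0, 0, 0, 0, 1], [2, 0, 0, 0, 0, 0, 1]]}}

```text
clock: 33.2
tcp_pos: [0.6139, -0.0406, 0.0496]
tcp_rot: [[-0.001, 1.0, 0.006], [-0.002, 0.006, -1.0], [-1.0, -0.001, 0.002]]
contact_force: [-8.8, 0.3, 21.1]
gripper_width: 0.624
```

>>> {"name": "carry_out", "arguments": {"deltas": [[0, 0, 0, 0, 0, 0, 0.2], [0, 0, 0, 0, 0, 0, 0.1], [0, 0, 0, 0, 0, 0, 0.1], [-15, 0, 0, 0, 0, 0, 0], [-40, 0, 0, 0, 0, 0, 0], [-50, 0, 0, 0, 0, 0, 0], [-50, 0, 0, 0, 0, 0, 0], [-30, -10, -20, 0, 0, 0, 0], [0, -15, -40, 0, 0, 0, 0], [0, -10, -20, 0, 0, 0, 0]]}}

```text
clock: 34.2
tcp_pos: [0.5807, 0.0363, 0.2476]
tcp_rot: [[0.005, 1.0, -0.004], [-0.002, -0.004, -1.0], [-1.0, 0.005, 0.002]]
contact_force: [-0.5, 1.2, 0.2]
gripper_width: 1.0
```

```bash
python3 - <<'E'
from h import *
st();c=cam("wrist");save(c,"w5.png");print("nest");heels(c,zt=.070,reg=(.46,.68,-.12,.08))
c=cam("top");print("top");heels(c,zt=.070,reg=(.46,.68,-.12,.08));plan([.568,.178,.22],90.7)
E
```

```text
t 34.2 tcp [0.5807 0.0363 0.2476] w 1.0 F [-0.5  1.2  0.2]
[[0.005, 1.0, -0.004], [-0.002, -0.004, -1.0], [-1.0, 0.005, 0.002]] q [ 0.28  0.28 -0.49  1.73  0.14  1.16 -0.25]
nest
heel iou 0.99 area 3222 xy 0.5194 -0.0550 yaw 90.0 grasp 0.5194 -0.0650 zmed 0.070
heel iou 0.99 area 3194 xy 0.5196 0.0276 yaw 271.0 grasp 0.5194 0.0376 zmed 0.070
heel iou 0.98 area 3192 xy 0.6129 -0.0512 yaw 270.0 grasp 0.6129 -0.0412 zmed 0.070
top
heel iou 0.92 area 2940 xy 0.5180 -0.0544 yaw 92.0 grasp 0.5183 -0.0644 zmed 0.071
heel iou 0.92 area 2956 xy 0.6126 -0.0519 yaw 270.0 grasp 0.6126 -0.0419 zmed 0.071
delta [  27.1  -12.6 -140.7] rot [-90.7   0.3  -0.1] rows 11 per row [  2.5  -1.1 -12.8] [-8.24  0.03 -0.01]
```

View pics/w5.png

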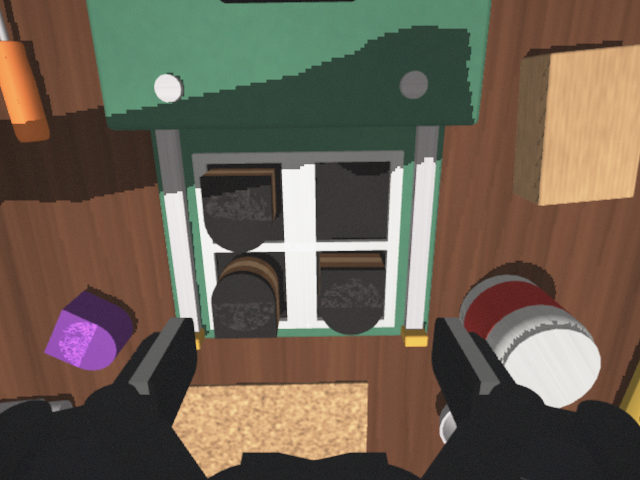

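>>> {"name": "carry_out", "arguments": {"deltas": [[0, 0, -20, -8.3, 0, 0, 0], [0, 0, 0, -8.3, 0, 0, 0], [0, 0, 0, -8.3, 0, 0, 0], [0, 0, 0, -8.3, 0, 0, 0], [0, 0, 0, -8.3, 0, 0, 0], [0, 0, 0, -8.3, 0, 0, 0], [0, 0, 0, -8.3, 0, 0, 0], [0, 0, 0, -8.3, 0, 0, 0], [0, 0, 0, -8.3, 0, 0, 0], [0, 0, 0, -8.3, 0, 0, 0]]}}

```text
clock: 35.3
tcp_pos: [0.5827, 0.0428, 0.2487]
tcp_rot: [[0.004, 0.085, 0.996], [-0.012, 0.996, -0.085], [-1.0, -0.012, 0.005]]
contact_force: [-0.4, 0.4, -0.2]
gripper_width: 0.998
```

>>> {"name": "carry_out", "arguments": {"deltas": [[0, 45, 0, -5, 0, 0, 0], [0, 45, 0, 0, 0, 0, 0], [0, 20, 0, 0, 0, 0, 0], [0, 0, 0, 0, 0, 0, 0]]}}

```text
clock: 35.7
tcp_pos: [0.5898, 0.1441, 0.246]
tcp_rot: [[0.003, 0.008, 1.0], [-0.017, 1.0, -0.008], [-1.0, -0.017, 0.003]]
contact_force: [-0.3, 0.2, 0.2]
gripper_width: 1.0
```

```bash
python3 -c "
from h import *
plan([.568,.178,.129],90.7)"
```

```text
delta [116.3  35.8 -22.3] rot [-1.1  0.1  1. ] rows 3 per row [38.8 11.9 -7.4] [-0.38  0.05  0.33]
```

>>> {"name": "carry_out", "arguments": {"deltas": [[10, 30, -20, -1.1, 0, 1, 0], [20, 5, -3, 0, 0, 0, 0], [20, 0, 0, 0, 0, 0, 0], [0, 0, 0, 0, 0, 0, 0]]}}

```text
clock: 36.1
tcp_pos: [0.5703, 0.1702, 0.1944]
tcp_rot: [[0.005, -0.003, 1.0], [-0.005, 1.0, 0.003], [-1.0, -0.005, 0.005]]
contact_force: [-1.3, -0.3, -0.0]
gripper_width: 0.999
```

```bash
python3 -c "
from h import *
plan([.568,.178,.129],90.7)"
```

```text
delta [65.4  8.2 -2.6] rot [-0.5  0.3  0.3] rows 2 per row [32.7  4.1 -1.3] [-0.27  0.13  0.16]
```

>>> {"name": "carry_out", "arguments": {"deltas": [[20, 8, -2, -0.5, 0.3, 0.3, 0], [20, 0, 0, 0, 0, 0, 0], [16, 0, 0, 0, 0, 0, 0], [4, 0, 0, 0, 0, 0, 0.2], [0, 0, 0, 0, 0, 0, 0.6], [0, 0, 0, 0, 0, 0, 1], [0, 0, 0, 0, 0, 0, 1], [0, 0, 0, 0, 0, 0, 1], [0, 0, 0, 0, 0, 0, 1]]}}

```text
clock: 37.0
tcp_pos: [0.5732, 0.1747, 0.1338]
tcp_rot: [[0.005, -0.005, 1.0], [0.001, 1.0, 0.005], [-1.0, 0.001, 0.005]]
contact_force: [1.7, -0.2, -5.2]
gripper_width: 0.201
```

>>> {"name": "carry_out", "arguments": {"deltas": [[0, -15, 0, 0, 0, 0, 1], [0, -20, 0, 0, 0, 0, 1], [0, -20, 0, 0, 0, 0, 1], [0, -20, 0, 0, 0, 0, 1], [0, -20, 0, 0, 0, 0, 1], [0, -20, 0, 0, 0, 0, 1], [0, -20, 0, 0, 0, 0, 1], [0, -20, 0, 0, 0, 0, 1]]}}

```text
clock: 37.8
tcp_pos: [0.5747, 0.0334, 0.1338]
tcp_rot: [[0.013, -0.016, 1.0], [0.021, 1.0, 0.015], [-1.0, 0.021, 0.013]]
contact_force: [1.7, 5.8, -4.0]
gripper_width: 0.198
```

>>> {"name": "carry_out", "arguments": {"deltas": [[0, -15, 0, 0, 0, -1, 1], [0, -12, 0, 0, 0, 0, 1], [0, -8, 0, 0, 0, 0, 1], [0, -8, 0, 0, 0, 0, 1], [0, -8, 0, 0, 0, 0, 1], [0, -8, 0, 0, 0, 0, 1]]}}

```text
clock: 38.4
tcp_pos: [0.5752, -0.0107, 0.1338]
tcp_rot: [[0.016, -0.02, 1.0], [0.027, 0.999, 0.019], [-1.0, 0.027, 0.016]]
contact_force: [3.2, 18.6, -5.7]
gripper_width: 0.2
```

```bash
python3 - <<'E'
from h import *
c=cam("top");P=cloud(c);box("headtop",P,win(190,325,175,275)&(abs(P[...,2]-.116)<.006))
E
```

```text
headtop 1280 [0.583 0.025 0.116] [567.8 -11.7] [240.4 159.8] 0.6
```

>>> {"name": "carry_out", "arguments": {"deltas": [[0, 0, 0, 0, 0, 0, 0.6], [0, 0, 0, 0, 0, 0, 0], [0, 0, 0, 0, 0, 0, 0], [-20, 0, 0, 0, 0, 0, 0], [-40, 0, 0, 0, -0.9, -1.5, 0], [-45, 0, 0, 0, 0, 0, 0], [-20, 40, -10, 0, 0, 0, 0], [0, 46, -14, 0, 0, 0, 0], [0, 46, -14, 0, 0, 0, 0], [0, 46, -14, 0, 0, 0, 0]]}}

```text
clock: 39.45
tcp_pos: [0.5244, 0.1454, 0.263]
tcp_rot: [[0.039, 0.014, 0.999], [-0.019, 1.0, -0.013], [-0.999, -0.018, 0.039]]
contact_force: [-0.6, 0.7, 0.0]
gripper_width: 0.998
```

>>> {"name": "carry_out", "arguments": {"deltas": [[0, 46, -14, 0, 0, 0, 0], [0, 46, -14, 0, 0, 0, 0], [0, 46, -14, 0, 0, 0, 0], [0, 46, -14, 0, 0, 0, 0], [0, 20, -6, 0, 0, 0, 0], [0, 0, 0, 0, 0, 0, 0]]}}

```text
clock: 40.05
tcp_pos: [0.4653, 0.3575, 0.2603]
tcp_rot: [[0.051, 0.015, 0.999], [-0.021, 1.0, -0.014], [-0.998, -0.021, 0.051]]
contact_force: [-0.0, -0.4, 0.1]
gripper_width: 0.998
```

```bash
cat > dial.py <<'E'
from h import *
import sys
st();c=cam("wrist");save(c,sys.argv[1]);P=cloud(c);I=c["color"].astype(int);H=cv2.cvtColor(c["color"],cv2.COLOR_BGR2HSV);z=P[...,2]
v=c["range_z"]>0.05
near=(abs(P[...,0]-.475)<.08)&(abs(P[...,1]-.395)<.08)&v
bar=near&(abs(z-.110)<.006);box("bar",P,bar);print("bar mean",P[bar].mean(0)*1000)
disc=near&(abs(z-.0765)<.003);box("disc",P,disc)
if disc.sum()>5:
    (x,y),r=cv2.minEnclosingCircle((P[disc][:,:2]*1000).astype(np.float32));print("disc circ",x,y,r)
red=near&((H[...,0]<8)|(H[...,0]>172))&(H[...,1]>150)&(z<.085);box("red",P,red);
w=bar&(I.min(2)>150);box("white line",P,w)
k=(abs(H[...,0].astype(int)-28)<8)&(H[...,1]>120)&(z>.1)&(z<.16)&v
if k.sum()>50:print("knob",P[k].mean(0),np.percentile(P[k][:,2],95))
E
python3 dial.py w6.png
```

```text
t 40.05 tcp [0.4653 0.3575 0.2603] w 0.998 F [-0.  -0.4  0.1]
[[0.051, 0.015, 0.999], [-0.021, 1.0, -0.014], [-0.998, -0.021, 0.051]] q [-0.    0.35 -0.91  1.71  0.35  1.21  0.55]
bar 1249 [0.474 0.398 0.111] [475.1 397.8] [14.5 46.2] 0.5
bar mean [473.94783762 397.62113692 110.49360161]
disc 2410 [0.463 0.398 0.077] [463.9 397. ] [105.4 102.2] 89.3
disc circ 456.09771728515625 396.98870849609375 66.88905334472656
red 159 [0.474 0.444 0.074] [473.7 443.4] [11.1 10.9] 87.6
white line 111 [0.475 0.385 0.112] [475.1 386. ] [ 3.2 20.3] 0.8
knob [0.57200141 0.39821101 0.13686182] 0.14454370926887958
```

View pics/w6.png

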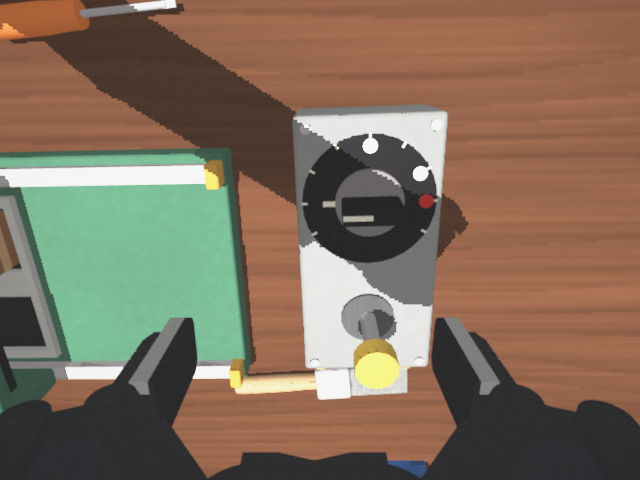

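>>> {"name": "carry_out", "arguments": {"deltas": [[10, 40, 10, -8.2, 0, 0, 0], [0, 0, 0, -8.2, 0, 0, 0], [0, 0, 0, -8.2, 0, 0, 0], [0, 0, 0, -8.2, 0, 0, 0], [0, 0, 0, -8.2, 0, 0, 0], [0, 0, 0, -8.2, 0, 0, 0], [0, 0, 0, -8.2, 0, 0, 0], [0, 0, 0, -8.2, 0, 0, 0], [0, 0, 0, -8.2, 0, 0, 0], [0, 0, 0, -8.2, 0, 0, 0]]}}

```text
clock: 41.1
tcp_pos: [0.5013, 0.3615, 0.2442]
tcp_rot: [[0.059, -0.988, 0.145], [-0.058, 0.142, 0.988], [-0.997, -0.067, -0.049]]
contact_force: [-0.1, 1.5, -0.1]
gripper_width: 1.002
```

```bash
python3 -c "
from h import *
st();plan([.475,.398,.16],180.5)"
```

```text
t 41.1 tcp [0.5013 0.3615 0.2442] w 1.002 F [-0.1  1.5 -0.1]
[[0.059, -0.988, 0.145], [-0.058, 0.142, 0.988], [-0.997, -0.067, -0.049]] q [ 0.11  0.57 -1.15  1.64  0.61  1.32  1.85]
delta [80.2 36.7 36.3] rot [-8.7 -3.1  3.6] rows 2 per row [40.1 18.4 18.2] [-4.37 -1.54  1.8 ]
```

>>> {"name": "carry_out", "arguments": {"deltas": [[0, 18, 18, -4.4, -1.6, 1.8, 0], [10, 18, 18, -4.4, -1.5, 1.8, 0], [20, 0, 0, 0, 0, 0, 0], [10, 0, 0, 0, 0, 0, 0], [0, 0, 0, 0, 0, 0, 0]]}}

```text
clock: 41.6
tcp_pos: [0.4825, 0.3839, 0.1955]
tcp_rot: [[0.005, -1.0, 0.01], [-0.014, 0.01, 1.0], [-1.0, -0.005, -0.014]]
contact_force: [0.4, -0.2, -0.8]
gripper_width: 1.0
```

```bash
python3 -c "
from h import *
st();plan([.475,.398,.088],180.5)"
```

```text
t 41.6 tcp [0.4825 0.3839 0.1955] w 1.0 F [ 0.4 -0.2 -0.8]
[[0.005, -1.0, 0.01], [-0.014, 0.01, 1.0], [-1.0, -0.005, -0.014]] q [ 0.09  0.65 -1.16  1.67  0.63  1.25  1.93]
delta [107.3   8.1  15.5] rot [-1.1 -0.8  0.3] rows 3 per row [35.8  2.7  5.2] [-0.36 -0.27  0.09]
```

>>> {"name": "carry_out", "arguments": {"deltas": [[10, 7, 14, -1.1, -0.8, 0.3, 0], [20, 1, 2, 0, 0, 0, 0], [30, 0, 0, 0, 0, 0, 0], [20, 0, 0, 0, 0, 0, 0], [0, 0, 0, 0, 0, 0, 0]]}}

```text
clock: 42.1
tcp_pos: [0.4763, 0.3991, 0.1092]
tcp_rot: [[0.002, -1.0, -0.006], [-0.002, -0.006, 1.0], [-1.0, -0.002, -0.002]]
contact_force: [0.4, 0.0, -0.0]
gripper_width: 0.996
```

```bash
python3 -c "
from h import *
plan([.475,.398,.088],180.5)"
```

```text
delta [21.2  1.4 -1.1] rot [-0.2 -0.1  0.1] rows 1 per row [21.2  1.4 -1.1] [-0.16 -0.1   0.13]
```

>>> {"name": "carry_out", "arguments": {"deltas": [[14, 1, -1, 0, 0, 0, 0], [6, 0, 0, 0, 0, 0, 0], [0, 0, 0, 0, 0, 0, 0.6], [0, 0, 0, 0, 0, 0, 1], [0, 0, 0, 0, 0, 0, 1], [0, 0, 0, 0, 0, 0, 1], [0, 0, 0, 0, 0, 0, 1]]}}

```text
clock: 42.8
tcp_pos: [0.4757, 0.4006, 0.0905]
tcp_rot: [[0.005, -1.0, -0.007], [0.002, -0.007, 1.0], [-1.0, -0.005, 0.002]]
contact_force: [-2.7, -2.5, 9.1]
gripper_width: 0.144
```

>>> {"name": "carry_out", "arguments": {"deltas": [[0, 0, 0, 4, 0, 0, 1], [0, 0, 0, 8, 0, 0, 1], [0, 0, 0, 8, 0, 0, 1], [0, 0, 0, 8, 0, 0, 1], [0, 0, 0, 8, 0, 0, 1], [0, 0, 0, 8, 0, 0, 1], [0, 0, 0, 8, 0, 0, 1], [0, 0, 0, 8, 0, 0, 1]]}}

```text
clock: 43.6
tcp_pos: [0.4775, 0.3994, 0.0906]
tcp_rot: [[0.008, -0.472, 0.882], [0.002, 0.882, 0.472], [-1.0, -0.002, 0.008]]
contact_force: [-0.5, 0.4, -1.5]
gripper_width: 0.148
```

```bash
python3 -c "
from h import *
st();plan([.475,.398,.088],90)"
```

```text
t 43.6 tcp [0.4775 0.3994 0.0906] w 0.148 F [-0.5  0.4 -1.5]
[[0.008, -0.472, 0.882], [0.002, 0.882, 0.472], [-1.0, -0.002, 0.008]] q [-0.12  0.65 -0.85  1.75  0.58  1.01  0.88]
delta [ 2.6 -0.1 -2.8] rot [28.2  0.5 -0. ] rows 4 per row [ 0.6 -0.  -0.7] [ 7.04  0.13 -0.  ]
```

>>> {"name": "carry_out", "arguments": {"deltas": [[0, 0, -1, 8, 0, 0, 1], [0, 0, 0, 8, 0, 0, 1], [0, 0, 0, 8, 0, 0, 1], [0, 0, 0, 8, 0, 0, 1], [0, 0, 0, 8, 0, 0, 1], [0, 0, 0, 8, 0, 0, 1], [0, 0, 0, 8, 0, 0, 1], [0, 0, 0, 8, 0, 0, 1], [0, 0, 0, 8, 0, 0, 1], [0, 0, 0, 8, 0, 0, 1]]}}

```text
clock: 44.6
tcp_pos: [0.4767, 0.3967, 0.0905]
tcp_rot: [[0.009, 0.819, 0.573], [-0.001, 0.573, -0.819], [-1.0, 0.007, 0.006]]
contact_force: [0.7, 0.1, -1.5]
gripper_width: 0.155
```

```bash
python3 -c "
from h import *
st();plan([.475,.398,.09],1)"
```

```text
t 44.6 tcp [0.4767 0.3967 0.0905] w 0.155 F [ 0.7  0.1 -1.5]
[[0.009, 0.819, 0.573], [-0.001, 0.573, -0.819], [-1.0, 0.007, 0.006]] q [-0.33  0.55 -0.55  1.76  0.36  0.93 -0.42]
delta [ 0.5 -0.6 -2. ] rot [34.   0.2 -0.5] rows 4 per row [ 0.1 -0.2 -0.5] [ 8.49  0.05 -0.12]
```

>>> {"name": "carry_out", "arguments": {"deltas": [[0, 0, -1, 8.3, 0, 0, 1], [0, 0, 0, 8, 0, 0, 1], [0, 0, 0, 8, 0, 0, 1], [0, 0, 0, 5, 0, 0, 1], [0, 0, 0, 0, 0, 0, 1]]}}

```text
clock: 45.1
tcp_pos: [0.4756, 0.3964, 0.0906]
tcp_rot: [[0.008, 0.997, 0.077], [-0.002, 0.077, -0.997], [-1.0, 0.007, 0.003]]
contact_force: [1.4, 0.8, -1.1]
gripper_width: 0.149
```

```bash
python3 -c "
from h import *
st();plan([.475,.398,.09],1)"
```

```text
t 45.1 tcp [0.4756 0.3964 0.0906] w 0.149 F [ 1.4  0.8 -1.1]
[[0.008, 0.997, 0.077], [-0.002, 0.077, -0.997], [-1.0, 0.007, 0.003]] q [-0.41  0.52 -0.44  1.77  0.28  0.91 -0.9 ]
delta [ 0.5 -0.4 -1.6] rot [ 3.4  0.2 -0.4] rows 1 per row [ 0.5 -0.4 -1.6] [ 3.42  0.16 -0.43]
```

>>> {"name": "carry_out", "arguments": {"deltas": [[0, 0, 0, 4, 0, 0, 1], [0, 0, 0, 0, 0, 0, 0.6], [0, 0, 0, 0, 0, 0, 0], [0, 0, 0, 0, 0, 0, 0], [-15, 0, 0, 0, 0, 0, 0], [-40, 0, 0, 0, 0, 0, 0], [-50, 0, 0, 0, 0, 0, 0], [-40, 10, -20, 0, 0, 0, 0], [0, 30, -20, 0, 0, 0, 0], [0, 0, 0, 0, 0, 0, 0]]}}

```text
clock: 46.1
tcp_pos: [0.5129, 0.439, 0.2468]
tcp_rot: [[0.008, 1.0, 0.022], [-0.0, 0.022, -1.0], [-1.0, 0.008, 0.001]]
contact_force: [0.5, -0.6, -1.2]
gripper_width: 0.998
```

```bash
python3 dial.py w7.png;python3 - <<'E'
from h import *
c=cam("top");P=cloud(c);box("headtop",P,win(190,325,175,275)&(abs(P[...,2]-.116)<.006));plan([.584,.3995,.24],0.5)
E
```

```text
t 46.1 tcp [0.5129 0.439  0.2468] w 0.998 F [ 0.5 -0.6 -1.2]
[[0.008, 1.0, 0.022], [-0.0, 0.022, -1.0], [-1.0, 0.008, 0.001]] q [-0.43  0.46 -0.46  1.5   0.22  1.23 -0.9 ]
bar 1178 [0.475 0.4   0.111] [474.8 398. ] [14.2 46.6] 1.1
bar mean [475.19181631 399.8153781  110.84867611]
disc 2808 [0.475 0.403 0.077] [463.6 397.4] [103.1 104.7] 0.8
disc circ 457.8323669433594 398.11077880859375 68.13848114013672
red 53 [0.476 0.445 0.074] [474.1 444.2] [10.8 11.5] 45.2
white line 112 [0.475 0.411 0.112] [474.7 410.2] [20.4  3. ] 89.8
knob [0.57821133 0.41113383 0.13786738] 0.14503177511206986
headtop 3248 [ 0.567 -0.013  0.116] [567.8 -11.6] [240.2 159.8] 0.6
delta [ 7.9 73.4 41.6] rot [ 0.9  0.  -0.3] rows 2 per row [ 4.  36.7 20.8] [ 0.44  0.01 -0.17]
```

View pics/w7.png

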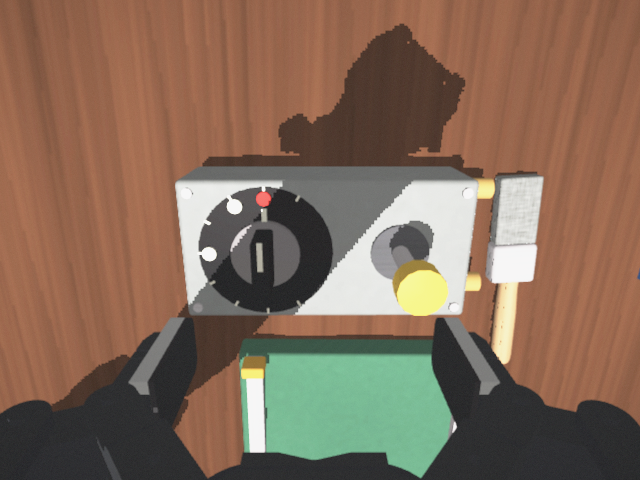

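>>> {"name": "carry_out", "arguments": {"deltas": [[0, 37, 20, 0.9, 0, 0, 1], [0, 36, 20, 0, 0, 0, 1], [0, 0, 0, 0, 0, 0, 1], [0, 0, 0, 0, 0, 0, 1], [0, 0, 0, 0, 0, 0, 1]]}}

```text
clock: 46.7
tcp_pos: [0.577, 0.3992, 0.2469]
tcp_rot: [[-0.002, 1.0, 0.017], [-0.004, 0.017, -1.0], [-1.0, -0.002, 0.004]]
contact_force: [0.1, -0.2, -0.3]
gripper_width: 0.145
```

```bash
python3 -c "
from h import *
plan([.583,.400,.16],0.5);st()"
```

```text
delta [86.8  6.2 -1. ] rot [0.5 0.2 0.1] rows 2 per row [43.4  3.1 -0.5] [0.24 0.11 0.06]
t 46.7 tcp [0.577  0.3992 0.2469] w 0.145 F [ 0.1 -0.2 -0.3]
[[-0.002, 1.0, 0.017], [-0.004, 0.017, -1.0], [-1.0, -0.002, 0.004]] q [-0.36  0.51 -0.43  1.42  0.22  1.26 -0.8 ]
```

>>> {"name": "carry_out", "arguments": {"deltas": [[20, 6, -1, 0.5, 0, 0, 1], [35, 0, 0, 0, 0, 0, 1], [25, 0, 0, 0, 0, 0, 1], [8, 0, 0, 0, 0, 0, 1], [0, 0, 0, 0, 0, 0, 1]]}}

```text
clock: 47.2
tcp_pos: [0.5765, 0.4044, 0.1527]
tcp_rot: [[-0.005, 1.0, 0.017], [-0.003, 0.017, -1.0], [-1.0, -0.005, 0.003]]
contact_force: [-0.6, -0.5, 0.7]
gripper_width: -0.0
```

>>> {"name": "carry_out", "arguments": {"deltas": [[8, 0, 0, 0, 0, 0, 1], [8, 0, 0, 0, 0, 0, 1], [8, 0, 0, 0, 0, 0, 1], [8, 0, 0, 0, 0, 0, 1], [8, 0, 0, 0, 0, 0, 1]]}}

```text
clock: 47.7
tcp_pos: [0.5781, 0.4073, 0.1226]
tcp_rot: [[0.002, 1.0, 0.018], [-0.0, 0.018, -1.0], [-1.0, 0.002, 0.0]]
contact_force: [0.0, 0.1, 0.2]
gripper_width: 0.001
```

>>> {"name": "carry_out", "arguments": {"deltas": [[5, 0, 0, 0, 0, 0, 1], [6, 0, 0, 0, 0, 0, 1], [6, 0, 0, 0, 0, 0, 1], [0, 0, 0, 0, 0, 0, 1]]}}

```text
clock: 48.1
tcp_pos: [0.5794, 0.4085, 0.1235]
tcp_rot: [[0.007, 1.0, 0.016], [-0.003, 0.016, -1.0], [-1.0, 0.007, 0.003]]
contact_force: [-0.4, 0.6, -0.6]
gripper_width: -0.006
```

>>> {"name": "carry_out", "arguments": {"deltas": [[-20, 0, 0, 0, 0, 0, 1], [-40, 0, 0, 0, 0, 0, 0.5], [-50, 0, 0, 0, 0, 0, 0], [-30, -30, -30, 0, 0, 0, 0], [0, -30, -30, 0, 0, 0, 0], [0, 0, 0, 0, 0, 0, 0], [0, 0, 0, 0, 0, 0, 0]]}}

```text
clock: 48.8
tcp_pos: [0.5206, 0.4704, 0.2668]
tcp_rot: [[0.013, 1.0, 0.012], [0.005, 0.012, -1.0], [-1.0, 0.013, -0.005]]
contact_force: [0.6, -0.3, 0.3]
gripper_width: 0.992
```

```bash
python3 dial.py w8.png;python3 - <<'E'
from h import *
c=cam("top");save(c,"top9.png");P=cloud(c);box("headtop",P,win(190,325,175,275)&(abs(P[...,2]-.116)<.006))
c=cam("scene");save(c,"sc9.png")
a=np.load("/tmp/top0.png.npz")["color"];b=np.load("/tmp/top9.png.npz")["color"]
cv2.imwrite("pics/cmp.png",np.vstack([a[80:350,130:530],b[80:350,130:530]]))
E
```

```text
t 48.8 tcp [0.5206 0.4704 0.2668] w 0.992 F [ 0.6 -0.3  0.3]
[[0.013, 1.0, 0.012], [0.005, 0.012, -1.0], [-1.0, 0.013, -0.005]] q [-0.47  0.49 -0.46  1.41  0.23  1.28 -0.93]
bar 976 [0.475 0.401 0.111] [474.6 398.5] [14.4 45.4] 1.0
bar mean [475.22158841 400.22240621 110.80514302]
disc 2354 [0.475 0.403 0.077] [459.9 399.5] [ 91.1 105.1] 3.1
disc circ 454.2021484375 398.4250183105469 65.36917114257812
red 143 [0.474 0.444 0.074] [474.1 444.4] [10.6 11. ] 31.8
white line 90 [0.475 0.411 0.112] [474.9 410.3] [ 3.  20.1] 1.3
knob [0.58007239 0.41290151 0.11231674] 0.11964093918845761
headtop 3286 [ 0.566 -0.013  0.116] [567.6 -11.6] [239.7 159.9] 0.6
```

View pics/cmp.png

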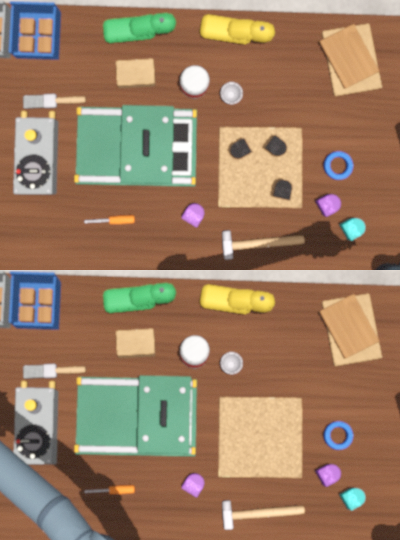

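View pics/sc9.png

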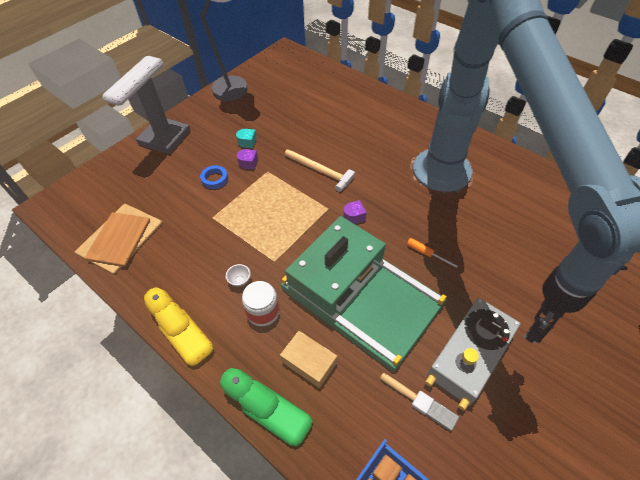

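```bash
python3 -c "
from cell import ctrl
print(ctrl.close_job())"
```

```text
the job is handed in; nothing more can be done
None
```

I finished every step in the order you set and handed the job in at about 49 s of robot time. I pulled the air knob up, slid the head aside, and stood the three heels in a nest each. Then I slid the head back, turned the dial 180° clockwise to the red mark, and pushed the air knob home.

**Last checks:**
- **Heels:** before the head closed, all three tops measured 70 mm, so they stood flat on the nest floor. They were within about 3 mm of their nest centres. The closed head hides them, so I could not see them again afterwards. The mat is empty.
- **Head:** its centre is at y = -11.6 mm, within about 1 mm of where the end stop should be.
- **Dial:** the pointer lines up with the red mark to about 1 mm.
- **Air knob:** its top measures about 120 mm, close to the 122 mm expected when it is home. When it was out it measured about 147 mm.
- **Bystanders:** none has visibly moved between the first and last pictures. The gripper is clear of everything.

No check failed or disagreed with another.

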